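Tip the washed pebbles into their finds tray and cover it

ROBOT

A 6-joint arm with a two-finger parallel gripper is mounted at the origin on the work surface. World frame = base frame: x ahead of the robot, y to its left, z up, the work surface at z = 0. Lengths are in m, angles in rad, forces in N, time in s.
With the tool pointing down it reaches from about 0.375 to 0.925 m from the base axis. Payload 5.7 kg.
Tool frame: the origin (TCP) lies midway between the tips of the shut fingers; the grasp point (between the pads) lies 19 mm behind it (arm.hold_point_z is the distance from the TCP to the grasp point, in m); z points along the fingers, y is the line along which they close (so a half turn about z gives the same grasp; the last joint's range is limited). The gripper opens to 88 mm and grips with 3 to 60 N. Pads are 20 mm wide; open, the fingers measure 115 mm over their backs; the gripper's body (75 mm by 178 mm) begins 61 mm behind the grasp point.
Start: joints at [1.154, 0.359, 1.51, -0, 1.272, -0.115], TCP at [0.178, 0.573, 0.223] pointing down, gripper open.
Joint ranges: [-2.97, 2.97], [-1.01, 2.36], [0.21, 2.38], [-0.96, 4.11], [0.2, 2.71], [-2.98, 2.98]. Speed limits (rad/s): [2.39, 2.39, 3.14, 3.14, 3.14, 3.14].

INTERFACE

Orientations are given as a 3x3 rotation matrix whose columns are the frame's x, y, z axes.
In Python, from station import sense, vision, arm gives the robot as it stands. The module is installed in compiled form; this text tells all that it offers.
- The arm moves only by the shell command python3 -m inch 'ROWS' [FORCE]. ROWS is text: rows parted by semicolons, each of 7 numbers parted by spaces: the turn, a rotation vector about the tool's x, y, z in degrees, then the shift along the tool's x, y, z in cm, then the opening, from -1 (shut) to 1 (fully open), so that 0 is half open. A call has 1 to 10 rows; each row shifts and turns the commanded pose from where the row before left it, along the tool's axes as they then stand; what a row does not reach is not made up. A row lasts 1/12 s, in which the tool goes at most 41.7 mm and 7.16 degrees, less where a joint would pass 70% of its speed; a pose out of reach is approached as far as the arm can. A call is refused whole if a number of a shift passes 4.17 or a number of a turn 7.16, either way. A call with a gripper value outside its range is refused whole. The fingers move at their own pace and stop on an object; FORCE is the grip in N (left out, the last holds). Time passes only in rows, so rows that do not move let the fingers close. It gives the time, the measured TCP pose, the force, the opening and the grip force at its end, in the units of the state.
- sense(): the state, without advancing time (a new reading comes with each control period).
- vision.read_camera(name): name is "side" or "top"; returns a dict with "image" (384x512x3 uint8, red, green, blue), "depth" (384x512 float32, m along the optical axis (not along the pixel's ray), 0 where there is no reading), "fx", "fy", "cx", "cy" (pixels), "view" (4x4, takes a point from world to camera coordinates). Camera axes: x right, y down, z forward; pixel columns grow to the right and rows downward; lengths in m; the calibration is good to about 2 mm. A picture is of the moment at which its call begins.
- arm.job_done(): hands the job in; it is judged then, once.
The state is a dict: "clock": time; "joints": joint angles; "qd": joint speeds; "tau": joint torques, N m; "tool_pos": TCP position; "eef_rot": TCP orientation; "ft_force": force on the tool from outside, world axes, zero at the start; "ft_torque": the same for the moment, N m; "finger_gap": finger opening in m; "finger_force": force on a finger pad.
Only numpy, scipy, OpenCV 4.12 (cv2) and the standard library are available. Lean on these libraries where they do the work, as an engineer would, in place of code of your own. Each camera call takes 0.05 s, during which the arm holds its last target. There are 200 camera calls.

TASK

The cup leaning in the draining rack holds eight washed pebbles: pour all of them into the little wooden finds tray and stand the empty cup back in its bay, leaning as before. Then put the cover on the tray, turned so that its notch goes round the brass label holder and it lies flat, fully home on the rim. Leave the jar and the tin in the rack and the brush where they are.

Things in the scene. Friction and masses are not known exactly. Their poses are not given: they have to be found in the camera images.
- rack: Plywood draining rack, fixed: three open bays in a row along y (centres y = -88, 0, 88 mm), leaning 35 degrees so that what stands in them tips towards the rack's -x, away from the robot. Bay inside 68 mm deep (x), 83 wide; walls 37 mm high along the lean, partitions 31. Origin on the bench under its middle; z up; a bay's floor centre is at x = -3, z = 34 mm.
- cup_mid (a point): Stiff white plastic cup with the pebbles in it, 95 mm high, 52 mm across the foot, 68 the rim (62 at 60 mm up), 70 g. Stands in one bay, against its far wall, mouth leaning 35 degrees to the rack's -x, away from the robot. Point: on its axis, 47.5 mm above the foot; z along the axis to the mouth; at the start y is parallel to the rack's y.
- cup_rim (a point): Centre of the cup's mouth, 95 mm above its foot on the axis. The pebbles fill the lower 62 mm of the cup. They begin to leave it when its axis is tipped about 95 degrees from upright, and the last has gone at about 115.
- tray_rim (a point): Small pine finds tray, loose on the bench, 150 (x) x 110 (y) x 52 mm (z), 450 g, walls and floor 7 mm, open on top, lined with paper. Point: middle of its mouth, level with the rim, 52 mm above the bench; z up, x along its length towards the end that carries the brass label holder.
- tray_key (a point): Brass label holder standing on the rim of the finds tray at its +x end, off the middle: a block 7 (x) x 16 (y) x 16 mm (z). Point: its foot, level with the rim, 71.5 mm in x and 22 mm in y from the middle of the tray's mouth.
- cover_grip (a point): Plywood cover of the tray, flat on the bench, 220 g: plate 150 (x) x 110 (y) x 6 mm; lip below it 6 mm high, 126 x 86 mm, fits the mouth with 5 mm to spare all round; grip batten on top 80 (x) x 18 (y) x 30 mm (z). Point: batten's centre, 15 mm above the plate's top, 27 above the lip's foot, 21 above the tray's rim when home. z up, x to the notched end.
- cover_notch (a point): Notch in the +x end of the cover, 28 mm wide (y), 14 mm deep (x), open to the edge; goes round the tray's label holder with 6 mm to spare each side. Point: at the plate's underside, 71.5 mm in x and 22 mm in y from the middle of the plate; meets the foot of the label holder when home.
- pebble0_c (a point): one of the eight water-worn stone pebbles, egg-shaped, about 25 x 22 mm, 13 g; this point is its middle. They start in the cup.
- pebble1_c (a point): one of the eight water-worn stone pebbles, egg-shaped, about 25 x 22 mm, 13 g; this point is its middle. They start in the cup.
- pebble2_c (a point): one of the eight water-worn stone pebbles, egg-shaped, about 25 x 22 mm, 13 g; this point is its middle. They start in the cup.
- pebble3_c (a point): one of the eight water-worn stone pebbles, egg-shaped, about 25 x 22 mm, 13 g; this point is its middle. They start in the cup.
- pebble4_c (a point): one of the eight water-worn stone pebbles, egg-shaped, about 25 x 22 mm, 13 g; this point is its middle. They start in the cup.
- pebble5_c (a point): one of the eight water-worn stone pebbles, egg-shaped, about 25 x 22 mm, 13 g; this point is its middle. They start in the cup.
- pebble6_c (a point): one of the eight water-worn stone pebbles, egg-shaped, about 25 x 22 mm, 13 g; this point is its middle. They start in the cup.
- pebble7_c (a point): one of the eight water-worn stone pebbles, egg-shaped, about 25 x 22 mm, 13 g; this point is its middle. They start in the cup.
- jar_mid (a point): bystander in another bay of the rack: small closed clear jar with a metal cap, 59 mm across, 42 mm high; this point is half-way up
- tin_mid (a point): bystander in another bay of the rack: small closed metal tin, 59 mm across, 40 mm high; this point is half-way up
- brush_grip (a point): bystander: finds brush with a wooden handle, 190 mm long, 20 mm thick, lying on the bench; this point is on its handle
Not all that is in view belongs to the job. What is shaped like the part that bears tray_rim but orange is not meant.

How it is judged:
By the outcome, as a careful person would: the job done as asked, in the order asked, and still so for the second after the job is handed in, with the robot touching nothing.
It also fails if it takes over 72 s, if anything falls off the work surface, if the arm or the gripper's body presses on something with over 40 N, if the wrist force passes 120 N, or if a joint passes its speed limit or range.

## Working session

There is one attempt and no reset: what is moved stays moved. The work goes in short steps, Python scripts to look and compute and a shell command to move; the robot and the scene stay as the last step left them, time stands still between calls to the robot, and variables do not carry over. Pictures are saved under pics/ and viewed, at most 10 in all, crops included, and the job is handed in when it is done.

```bash
mkdir -p pics
cat > h.py <<'E'
import numpy as np, cv2
from station import sense, vision, arm
def snap(n,tag):
    c=vision.read_camera(n); np.savez(f'{tag}.npz',**c); return c
def load(tag): return dict(np.load(f'{tag}.npz'))
def cloud(c):
    d=c['depth']; v,u=np.indices(d.shape)
    P=np.stack([(u-c['cx'])*d/c['fx'],(v-c['cy'])*d/c['fy'],d,np.ones_like(d)],-1)
    W=P@np.linalg.inv(c['view']).T; W[d==0]=np.nan
    return W[...,:3]
def save(c,name,box=None,s=1):
    im=c['image'][...,::-1]
    if box: im=im[box[1]:box[3],box[0]:box[2]]
    cv2.imwrite(f'pics/{name}.png',cv2.resize(im,None,fx=s,fy=s,interpolation=cv2.INTER_CUBIC))
E
python3 - <<'E'
from h import *
for n in ('top','side'):
    c=snap(n,n+'0'); save(c,n+'0',s=1.5); i=np.linalg.inv(c['view']); print(n,i[:3,3],i[:3,2],c['fx'])
s=sense(); print(s['clock'],s['eef_rot'],s['tool_pos'],s['finger_gap'],arm.hold_point_z)
E
```

```text
top [ 0.26552246 -0.01406791  1.16317269] [ 0.20695716  0.01791677 -0.97818594] 402.0239608033557
side [ 0.34197428 -0.85168907  1.09822915] [ 0.13086042  0.63297955 -0.76302847] 435.7315034376633
0.1 [[-9.54796908e-01  2.97258117e-01 -6.90333990e-04]
 [ 2.97258842e-01  9.54795755e-01 -1.49907353e-03]
 [ 2.13516189e-04 -1.63651865e-03 -9.99998638e-01]] [0.17807908 0.57232048 0.22190121] 0.08779966290626494 0.0187
```

View pics/top0.png

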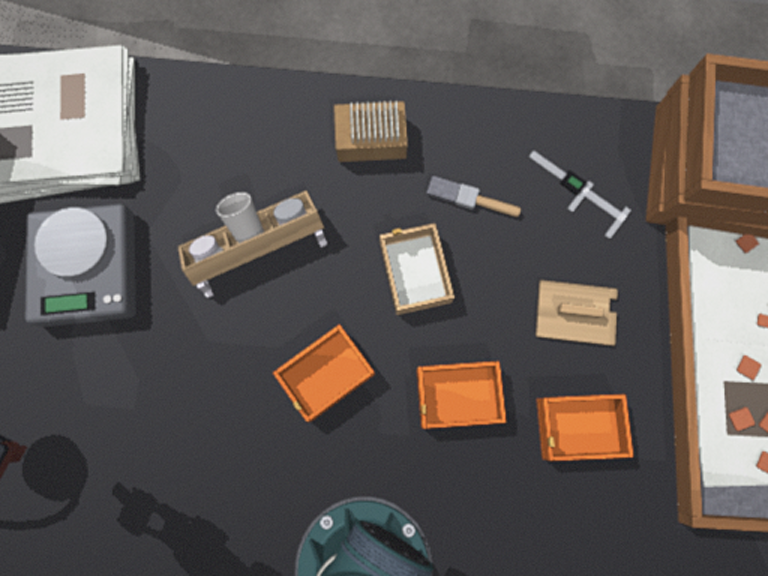

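View pics/side0.png

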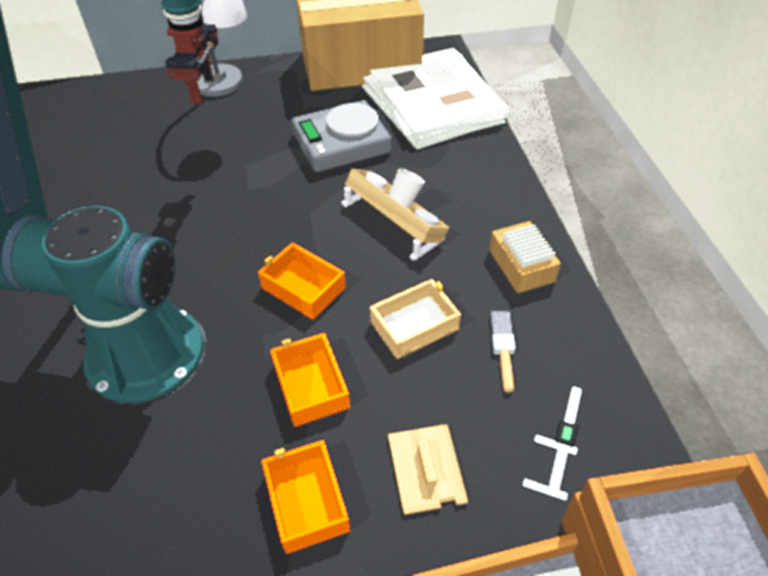

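The top view shows the cup in the middle bay at (238,215), the pine tray at (417,268) with its holder at (398,232), and the cover at (577,313) with its notch at the right end (615,292). The side view agrees.

Run:
```python
from h import *
c=load('top0'); W=cloud(c)
def reg(x0,y0,x1,y1,z0,z1,W=W):
    s=W[int(y0/1.5):int(y1/1.5),int(x0/1.5):int(x1/1.5)].reshape(-1,3); return s[(s[:,2]>z0)&(s[:,2]<z1)]
def rect(p,n):
    r=cv2.minAreaRect((p[:,:2]*1000).astype(np.float32)); print(n,len(p),np.round(r[0],1),np.round(r[1],1),round(r[2],1),'z',np.round(np.median(p[:,2])*1000,1)); 
rect(reg(370,215,470,325,.044,.058),'tray rim'); k=reg(370,215,470,325,.06,.08); print('key',k.mean(0) if len(k) else 0,len(k))
rect(reg(520,265,640,360,.007,.018),'plate'); rect(reg(520,265,640,360,.034,.05),'batten')
r=reg(165,180,335,300,.02,.2); rect(r,'rack all'); 
for z in range(20,150,10):
    q=reg(165,180,335,300,z/1e3,z/1e3+.01); print(z,len(q),q.mean(0).round(3) if len(q) else '')
# pixels
for u,v in [(398,232),(612,295),(238,205),(205,243),(290,208),(238,235),(310,196),(186,250),(190,278),(322,222)]:
    print(u,v,W[int(v/1.5),int(u/1.5)].round(4))
save(c,'rackc',(110,115,230,205),6)
save(c,'trayc',(240,140,420,240),4.4)
cs=load('side0'); save(cs,'rackside',(215,100,315,180),7)
```

```text
tray rim 439 [548.9 -44.7] [151.2 110.6] 18.4 z 50.8
key [ 0.60921301 -0.00070562  0.06578608] 18
plate 1613 [ 497.2 -363.6] [151.5 110.7] 88.6 z 11.1
batten 180 [ 496.9 -362.7] [79.4 18.3] 89.0 z 41.1
rack all 3007 [586.5 283.9] [129.9 269.7] 30.7 z 70.0
20 126 [0.586 0.295 0.025]
30 130 [0.59  0.3   0.035]
40 221 [0.588 0.292 0.045]
50 404 [0.561 0.269 0.056]
60 628 [0.565 0.272 0.065]
70 658 [0.569 0.272 0.075]
80 500 [0.572 0.28  0.084]
90 119 [0.603 0.295 0.094]
100 92 [0.596 0.287 0.105]
110 80 [0.597 0.287 0.115]
120 49 [0.597 0.288 0.124]
130 0 
140 0 
398 232 [ 0.6084 -0.0028  0.0711]
612 295 [ 0.5394 -0.4299  0.0125]
238 205 [0.6312 0.3057 0.0751]
205 243 [0.5516 0.3592 0.0653]
290 208 [0.6389 0.2081 0.063 ]
238 235 [0.571  0.2956 0.0799]
310 196 [ 0.691   0.1852 -0.0037]
186 250 [0.5435 0.4012 0.0379]
190 278 [0.4822 0.3757 0.0675]
322 222 [0.6143 0.1442 0.0644]
```

View pics/rackc.png

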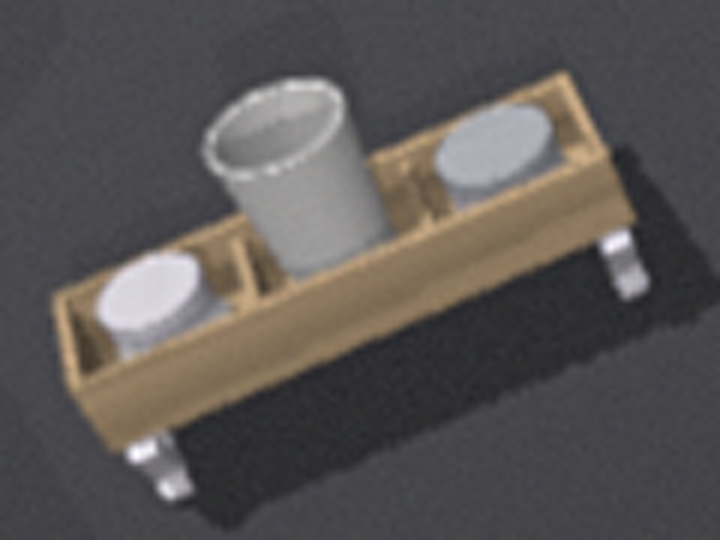

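View pics/trayc.png

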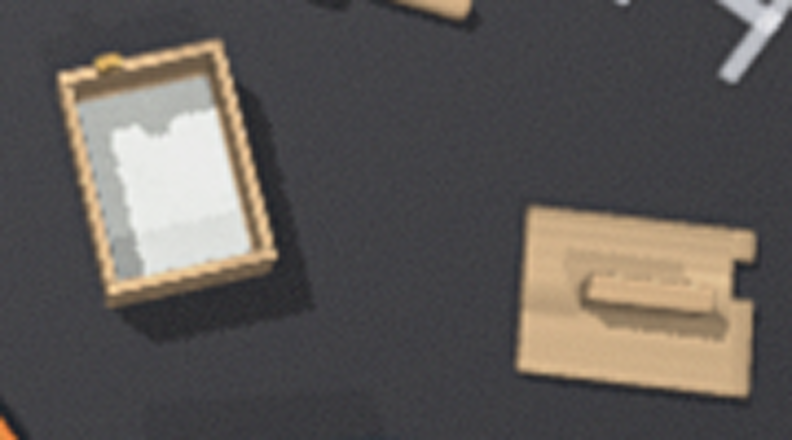

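The crops confirm the layout: cup rim centre at about (275,125) in the rack crop, jar and tin in the outer bays. In the tray crop the holder is at the far-left end (110,62) and the notch is at (742,280). Next I fit the rack yaw and the cup axis.

```bash
cat > fit.py <<'E'
from h import *
from scipy.optimize import least_squares
def poly(c,pts):
    m=np.zeros(c['depth'].shape,np.uint8); cv2.fillPoly(m,[np.array(pts).round().astype(np.int32)],1); w=cloud(c)[m>0]; return w[~np.isnan(w[:,0])]
def cup_res(p,P):
    th,yaw,x,y,z=p; a=np.array([np.sin(th)*np.cos(yaw),np.sin(th)*np.sin(yaw),np.cos(th)])
    d=P-np.array([x,y,z]); h=d@a+.0475; rho=np.linalg.norm(d-np.outer(d@a,a),axis=1); r=.026+.008*h/.095
    w=.0015
    side=np.minimum(np.abs(rho-r),np.abs(rho-r+w))
    return np.hypot(side,np.maximum(h-.095,0)+np.maximum(-h,0))
E
python3 - <<'E'
from fit import *
c=load('top0')
f=poly(c,np.array([(100,395),(590,180),(620,210),(118,430)])/6+[110,115])
m=np.median(f,0); 
for _ in range(3):
    u,s,v=np.linalg.svd(f-f.mean(0),full_matrices=False); n=v[2]*np.sign(v[2][2]); r=(f-f.mean(0))@n; f=f[abs(r)<.004]
print('front face n',n,len(f),'tilt',np.degrees(np.arcsin(n[2])),'heading -x',np.degrees(np.arctan2(-n[1],-n[0])),f.mean(0), r.std())
P=poly(c,np.array([(200,150),(255,85),(300,75),(345,90),(390,240),(300,275),(250,215)])/6+[110,115])
P=P[P[:,2]>.06]
yaw=np.arctan2(-n[1],-n[0]); th=np.radians(35)
fit=least_squares(lambda q:cup_res([th,yaw,*q],P),[.59,.29,.09],loss='soft_l1',f_scale=.002)
print('fixed axis',fit.x,len(P),np.median(abs(fit.fun)))
fit=least_squares(lambda q:cup_res(q,P),[th,yaw,*fit.x],loss='soft_l1',f_scale=.002,x_scale=[.1,.1,.01,.01,.01])
print('free',np.degrees(fit.x[:2]),fit.x[2:],np.median(abs(fit.fun)))
a=np.array([np.sin(th)*np.cos(yaw),np.sin(th)*np.sin(yaw),np.cos(th)])
h=(P-fit.x[2:])@a; print('h pct',np.percentile(h,[0,1,50,99,100]))
# rack extent along its y, from upper wall/box points
W=cloud(c)[120:200,110:225].reshape(-1,3); W=W[(W[:,2]>.03)&(W[:,2]<.075)]
yv=np.array([np.sin(yaw),-np.cos(yaw)]); t=W[:,:2]@yv; print('y extent',t.min(),t.max(),np.percentile(t,[1,99]),'cup y',fit.x[2:4]@yv)
E
```

```text
front face n [-0.71408297 -0.42269986  0.55804153] 663 tilt 33.92046416272003 heading -x 30.62331922354202 [0.54875309 0.26205241 0.06913753] 0.0016233281246709676
fixed axis [0.60035801 0.29133616 0.07924677] 656 0.000534598279974623
free [34.6741728  30.96988453] [0.60027424 0.29119145 0.07883496] 0.0005383882979621477
h pct [-0.0336383  -0.03002569  0.01593638  0.03821789  0.03949363]
y extent -0.08035158861796672 0.18926660849323373 [-0.07772321  0.18660728] cup y 0.0551943377208256
```

```bash
cat > plan.py <<'E'
from h import *
from scipy.spatial.transform import Rotation as Ro
def to(p,R=None,lab=''):
    s=sense(); R0=np.array(s['eef_rot']); p0=np.array(s['tool_pos']); R=R0 if R is None else R
    rv=np.degrees(Ro.from_matrix(R0.T@R).as_rotvec()); d=(np.array(p)-p0)*100
    print(lab,'t',round(s['clock'],2),'rot',rv.round(2),'|',np.linalg.norm(rv).round(1),'shift after rot',(R.T@d).round(2),'before',(R0.T@d).round(2),'norm',np.linalg.norm(d).round(2),'q6',np.round(s['joints'],2),'gap',round(s['finger_gap'],4),'F',np.round(s['ft_force'],1))
def Rcup(tilt,yaw,roll=0):
    "cup axis tipped by tilt (deg) to heading yaw; then roll about tool z"
    t,y=np.radians([tilt,yaw]); f=np.array([np.cos(y),np.sin(y),0]); u=np.array([0,0,1.])
    a=np.sin(t)*f+np.cos(t)*u; z=np.cos(t)*f-np.sin(t)*u
    return np.stack([-a,np.cross(z,-a),z],1)@Ro.from_euler('z',roll,degrees=True).as_matrix()
def Rdown(h):
    "tool down, closing line y at heading h deg"
    h=np.radians(h); y=np.array([np.cos(h),np.sin(h),0]); z=np.array([0,0,-1.]); return np.stack([np.cross(y,z),y,z],1)
MID=np.array([.595,.288,.070]); RG=Rcup(35,30.8); PG=MID-.0165*RG[:,0]+.0187*RG[:,2]
E
python3 -c "
from plan import *
print(PG); to(PG-.16*RG[:,2],RG,'pre')"
```

```text
[0.61628688 0.30068953 0.07279013]
pre t 0.1 rot [-23.12 -51.68 -44.22] | 71.8 shift after rot [ -1.4  -45.77  11.99] before [-41.16 -22.65   5.76] norm 47.34 q6 [ 1.15  0.36  1.51  0.    1.27 -0.12] gap 0.0878 F [-0.3 -0.   0.6]
```

```bash
python3 -m inch '-1.93 -4.31 -3.69 0 0 0 1;-1.93 -4.31 -3.69 0 0 0 1;-1.93 -4.31 -3.69 0 0 0 1;-1.93 -4.31 -3.69 0 0 0 1;-1.93 -4.31 -3.69 0 0 0 1;-1.93 -4.31 -3.69 0 0 0 1;-1.93 -4.31 -3.69 0 0 0 1;-1.93 -4.31 -3.69 0 0 0 1;-1.93 -4.31 -3.69 0 0 0 1;-1.93 -4.31 -3.69 0 0 0 1'
python3 -m inch '-1.93 -4.31 -3.69 0 0 0 1;-1.93 -4.31 -3.69 0 0 0 1;0 0 0 0 0 0 1'
python3 -c "
from plan import *
to(PG-.16*RG[:,2],RG,'pre')"
```

```text
clock: 0.93
tool_pos: [0.172, 0.5723, 0.2348]
eef_rot: [[-0.684, -0.383, 0.621], [-0.256, 0.923, 0.288], [-0.683, 0.038, -0.729]]
ft_force: [1.3, -0.2, -0.1]
finger_gap: 0.0879
finger_force: 0.0
clock: 1.18
tool_pos: [0.1648, 0.5886, 0.2844]
eef_rot: [[-0.601, -0.496, 0.626], [-0.355, 0.868, 0.347], [-0.716, -0.013, -0.698]]
ft_force: [-0.0, -0.0, 0.6]
finger_gap: 0.0877
finger_force: 0.0
pre t 1.18 rot [-1.29 -9.26 -0.07] | 9.3 shift after rot [  3.55 -47.85  15.83] before [  0.81 -47.48  17.26] norm 50.53 q6 [ 1.58  0.22  1.86 -0.96  0.88  0.07] gap 0.0877 F [-0.  -0.   0.6]
```

```bash
python3 -m inch '0 0 0 0.06 -3.65 1.3 1;0 0 0 0.06 -3.65 1.3 1;0 0 0 0.06 -3.65 1.3 1;0 0 0 0.06 -3.65 1.3 1;0 0 0 0.06 -3.65 1.3 1;0 0 0 0.06 -3.65 1.3 1;0 0 0 0.06 -3.65 1.3 1;0 0 0 0.06 -3.65 1.3 1;0 0 0 0.06 -3.65 1.3 1;0 -2 0 0.06 -3.65 1.3 1' >/dev/null
python3 -m inch '0 -2 0 0.06 -3.65 1.3 1;0 -3 0 0.06 -3.65 1.3 1;0 -2.3 0 0.06 -3.65 1.3 1;0 0 0 0 0 0 1'
python3 -c "
from plan import *
to(PG-.16*RG[:,2],RG,'pre')"
```

```text
clock: 2.35
tool_pos: [0.4472, 0.2831, 0.2657]
eef_rot: [[-0.611, -0.427, 0.667], [-0.356, 0.9, 0.25], [-0.707, -0.085, -0.702]]
ft_force: [-0.0, 0.3, 0.1]
finger_gap: 0.0878
finger_force: 0.0
pre t 2.35 rot [ -7.29 -10.01   0.24] | 12.4 shift after rot [ 6.95 -7.15  7.7 ] before [ 5.46 -6.02  9.63] norm 12.6 q6 [ 0.51 -0.04  2.24 -0.6   0.2  -0.99] gap 0.0878 F [-0.   0.3  0.1]
```

```bash
python3 -c "
from plan import *
to(PG-.10*RG[:,2]-.06*RG[:,0],RG,'pre')"
```

```text
pre t 2.35 rot [ -7.29 -10.01   0.24] | 12.4 shift after rot [ 0.95 -7.15 13.7 ] before [-1.49 -5.35 14.45] norm 15.49 q6 [ 0.51 -0.04  2.24 -0.6   0.2  -0.99] gap 0.0878 F [-0.   0.3  0.1]
```

```bash
python3 -m inch '0 0 0 -0.3 -1.07 2.9 1;0 0 0 -0.3 -1.07 2.9 1;0 0 0 -0.3 -1.07 2.9 1;0 0 0 -0.3 -1.07 2.9 1;0 0 0 -0.3 -1.07 2.9 1;0 0 0 0 0 0 1;-2.43 -3.34 0.08 0 0 0 1;-2.43 -3.34 0.08 0 0 0 1;-2.43 -3.34 0.08 0 0 0 1;0 0 0 0 0 0 1' >/dev/null
python3 -c "
from plan import *
to(PG-.10*RG[:,2]-.06*RG[:,0],RG,'pre')"
```

```text
pre t 3.18 rot [ -6.17 -13.55  -0.33] | 14.9 shift after rot [ 4.41 -1.99  3.3 ] before [ 3.48 -1.59  4.44] norm 5.86 q6 [ 0.36  0.16  2.06  0.05  0.2  -1.73] gap 0.0877 F [ 0.7  0.4 -0.3]
```

```bash
cat > kin.py <<'E'
from plan import *
from scipy.optimize import least_squares
S=[([1.154,.359,1.51,0,1.272,-.115],[.178,.573,.223]),([1.58,.22,1.86,-.96,.88,.07],[.1648,.5886,.2844]),([.51,-.04,2.24,-.6,.2,-.99],[.4472,.2831,.2657])]
s=sense(); S.append((list(s['joints']),list(s['tool_pos'])))
def fk(q,k):
    d1,a1,L2,L3,e,d6,lat=k
    E=lambda ax,t:Ro.from_euler(ax,t).as_matrix()
    B=E('z',q[0]); p=B@np.array([a1,lat,d1]); A=B@E('y',q[1]); p=p+A@[0,0,L2]; A=A@E('y',q[2]); p=p+A@[e,0,L3]
    A=A@E('z',q[3])@E('y',q[4])@E('z',q[5]); return p+A@[0,0,d6],A
if 1:
    f=least_squares(lambda k:np.concatenate([np.r_[fk(q,k)[0]-p] for q,p in S]+[.01*(np.array(k)-[.25,0,.4,.4,0,.25,.07])]),[.25,0,.4,.4,0,.25,.07])
    K=f.x
LO=np.array([-2.97,-1.01,.21,-.96,.2,-2.98]);HI=np.array([2.97,2.36,2.38,4.11,2.71,2.98])
def ik(p,R,q0=None):
    best=None
    for q in [np.array(sense()['joints']) if q0 is None else q0,np.array([.3,.8,1.,.2,.6,-1.5]),np.array([.3,.8,1.,3.,.6,1.5])]:
        def r(q):
            P,A=fk(q,K); return np.r_[(P-p)*10,Ro.from_matrix(A.T@R).as_rotvec()]
        g=least_squares(r,np.clip(q,LO+.01,HI-.01),bounds=(LO,HI))
        if best is None or g.cost<best.cost: best=g
    e=best.fun; return best.x.round(2),'perr mm',(np.linalg.norm(e[:3])*100).round(1),'rerr deg',np.degrees(np.linalg.norm(e[3:])).round(1)
E
python3 -c "
from kin import *
print(K.round(4)); print([ (fk(q,K)[0]-p).round(4) for q,p in S]); print(fk(s['joints'],K)[1].round(3),np.round(s['eef_rot'],3))
for b,u in [(.1,.06),(.1,0),(.1,.1),(.06,0),(0,0),(0,.08)]:
  print(b,u,*ik(PG-b*RG[:,2]-u*RG[:,0],RG))
print(ik(PG,Rcup(45,30.8)),ik(PG,Rcup(45,25)))
"
```

```text
[0.2828 0.0161 0.5948 0.4247 0.1199 0.3785 0.0695]
[array([-0.0003,  0.0001, -0.0012]), array([-0.0008,  0.0002,  0.0035]), array([ 0.0008, -0.0015, -0.0039]), array([-0.0004,  0.0005,  0.0016])]
[[ 0.437 -0.653  0.619]
 [-0.897 -0.368  0.246]
 [ 0.067 -0.662 -0.746]] [[-0.653 -0.437  0.619]
 [-0.368  0.897  0.246]
 [-0.662 -0.067 -0.746]]
0.1 0.06 [ 0.15  0.4   2.29  2.52  0.56 -2.83] perr mm 0.0 rerr deg 0.0
0.1 0 [ 0.11  0.52  2.38  2.59  0.72 -2.98] perr mm 1.0 rerr deg 1.8
0.1 0.1 [ 0.18  0.32  2.22  2.38  0.43 -2.65] perr mm 0.0 rerr deg 0.0
0.06 0 [ 0.13  0.61  2.32  2.62  0.75 -2.98] perr mm 0.5 rerr deg 1.9
0 0 [ 0.18  0.7   2.22  2.67  0.74 -2.98] perr mm 0.5 rerr deg 2.1
0 0.08 [ 0.24  0.56  2.11  2.63  0.52 -2.87] perr mm 0.0 rerr deg 0.0
(array([ 0.23,  0.59,  2.12,  2.56,  0.4 , -2.82]), 'perr mm', np.float64(0.0), 'rerr deg', np.float64(0.0)) (array([ 0.3 ,  0.59,  2.13,  2.86,  0.37, -2.98]), 'perr mm', np.float64(0.0), 'rerr deg', np.float64(0.1))
```

```bash
sed -i "s/E('z',q\[5\]); return/E('z',q[5]+np.pi\/2); return/" kin.py
python3 -c "
from kin import *
for b,u in [(.1,.06),(.1,0),(.06,0),(0,0),(0,.08)]:
  print(b,u,*ik(PG-b*RG[:,2]-u*RG[:,0],RG))
for t in (45,55,65,75):
  R=Rcup(t,30.8); G=MID-.0165*RG[:,0]
  print(t,ik(G+.0187*R[:,2],R),ik(G-.08*R[:,2],R))
print('up', [ik(np.array([x,-.045,.18]),Rcup(t,y)) for x,y,t in ((.5,0,0),(.56,0,0),(.56,-5,10),(.65,0,0),(.56,0,35))])
"
```

```text
0.1 0.06 [0.15 0.4  2.29 2.52 0.56 1.88] perr mm 0.0 rerr deg 0.0
0.1 0 [0.11 0.52 2.38 2.6  0.72 1.73] perr mm 1.0 rerr deg 1.8
0.06 0 [0.15 0.63 2.34 2.7  0.8  1.66] perr mm 0.0 rerr deg 0.0
0 0 [0.2  0.72 2.23 2.75 0.78 1.66] perr mm 0.0 rerr deg 0.0
0 0.08 [0.24 0.56 2.11 2.63 0.52 1.85] perr mm 0.0 rerr deg 0.0
45 (array([0.23, 0.6 , 2.13, 2.57, 0.41, 1.88]), 'perr mm', np.float64(0.0), 'rerr deg', np.float64(0.0)) (array([0.17, 0.38, 2.25, 2.29, 0.34, 2.13]), 'perr mm', np.float64(0.0), 'rerr deg', np.float64(0.0))
55 (array([0.24, 0.53, 2.01, 1.49, 0.2 , 2.98]), 'perr mm', np.float64(0.3), 'rerr deg', np.float64(1.7)) (array([ 0.23,  0.31,  2.07,  0.8 ,  0.25, -2.62]), 'perr mm', np.float64(0.0), 'rerr deg', np.float64(0.0))
65 (array([ 0.29,  0.52,  1.87,  0.3 ,  0.35, -2.08]), 'perr mm', np.float64(0.0), 'rerr deg', np.float64(0.0)) (array([ 0.27,  0.32,  1.89,  0.22,  0.52, -2.01]), 'perr mm', np.float64(0.0), 'rerr deg', np.float64(0.0))
75 (array([ 0.32,  0.54,  1.72,  0.1 ,  0.63, -1.86]), 'perr mm', np.float64(0.0), 'rerr deg', np.float64(0.0)) (array([ 0.31,  0.37,  1.7 ,  0.08,  0.81, -1.85]), 'perr mm', np.float64(0.0), 'rerr deg', np.float64(0.0))
up [(array([-0.15,  0.14,  2.38,  3.6 ,  0.2 ,  1.09]), 'perr mm', np.float64(22.5), 'rerr deg', np.float64(46.3)), (array([-0.72,  1.62,  2.38,  1.86,  2.31,  0.7 ]), 'perr mm', np.float64(8.7), 'rerr deg', np.float64(17.5)), (array([-0.13,  1.63,  2.38,  3.38,  2.71,  1.77]), 'perr mm', np.float64(13.9), 'rerr deg', np.float64(27.4)), (array([-0.46,  1.26,  2.38,  2.58,  2.09,  1.31]), 'perr mm', np.float64(4.0), 'rerr deg', np.float64(4.9)), (array([-0.44,  0.27,  2.38,  2.29,  0.47,  2.07]), 'perr mm', np.float64(2.6), 'rerr deg', np.float64(5.3))]
```

```bash
cat > search.py <<'E'
from kin import *
import itertools
E=lambda ax,t:Ro.from_euler(ax,t,degrees=True).as_matrix()
def aik(p,R):
    d1,a1,L2,L3,e,d6,lat=K; w=p-d6*R[:,2]; rr=w[0]**2+w[1]**2-lat**2
    if rr<=0: return []
    x=np.sqrt(rr); q1=np.arctan2(w[1],w[0])-np.arctan2(lat,x); X,Z=x-a1,w[2]-d1; l3=np.hypot(L3,e)
    c=(X*X+Z*Z-L2**2-l3**2)/(2*L2*l3)
    if abs(c)>1: return []
    g=np.arccos(c); q3=g-np.arctan2(e,L3); q2=np.arctan2(X,Z)-np.arctan2(l3*np.sin(g),L2+l3*np.cos(g))
    A=(Ro.from_euler('z',q1)*Ro.from_euler('y',q2+q3)).as_matrix().T@R@E('z',-90)
    q5=np.arccos(np.clip(A[2,2],-1,1)); q4=np.arctan2(A[1,2],A[0,2]); q6=np.arctan2(A[2,1],-A[2,0]); out=[]
    for s in (1,):
        for k4 in (-2*np.pi,0,2*np.pi):
            for k6 in (-2*np.pi,0,2*np.pi):
                q=np.array([q1,q2,q3,q4+k4,q5,q6+k6])
                if (q>=LO+.02).all() and (q<=HI-.02).all(): out.append(q)
    return out
YAW=30.8; Rc0=E('z',YAW)@E('y',35); HG=.064
def tool(Rc,foot,O): # tool pose given cup pose
    R=Rc@O; return foot+HG*Rc[:,2]+.0187*R[:,2],R
FOOT0=MID-.0475*Rc0[:,2]
def body(p,R):
    o=p-(.0187+.061)*R[:,2]; return np.array([o+R@np.array([sx*.0375,sy*.089,-sz]) for sx in(-1,1) for sy in(-1,1) for sz in(0,.1)])
TR=np.array([.5489,-.0447,.052])
def pourpose(psi,t,chi,lipz=.105,back=.015):
    Rc=E('z',psi)@E('y',t)@E('z',chi); a=Rc[:,2]; h=np.array([np.cos(np.radians(psi)),np.sin(np.radians(psi)),0])
    low=E('z',psi)@E('y',t)[:,0]; lip=TR*[1,1,0]+[0,0,lipz]-back*h   # 'low' points down-ish for t>0
    return Rc,lip-.034*low-.095*a
if __name__=='__main__':
    res=[]
    for de in (30,35,40,45,50,55,60,65,70,75):
      for fl in (0,180):
        Rt=Rcup(de,YAW)@E('z',fl); O=Rc0.T@Rt
        pg,Rg=tool(Rc0,FOOT0,O); sol=aik(pg,Rg)
        sb=aik(pg-.07*Rg[:,2],Rg)
        su=aik(pg+.07*Rc0[:,2],Rg)
        if not(sol and su and sb): continue
        for psi in range(0,360,15):
          for chi in range(0,360,15):
            ok=True; qs=[]; mb=9
            for t in (70,90,105,120):
                Rc,ft=pourpose(psi,t,chi); p,R=tool(Rc,ft,O); s2=aik(p,R)
                if not s2 or R[2,2]>.35: ok=False;break
                mb=min(mb,body(p,R)[:,2].min(),(p-K[5]*R[:,2])[2]-.06)
                if mb<.072: ok=False;break
                qs.append(s2)
            if not ok: continue
            for c in itertools.product(sol,*qs):
                d=np.abs(np.diff(np.array(c),axis=0)).max(1); 
                res.append((d[1:].max(),d[0],de,fl,psi,chi,mb,c[0],c[1],c[-1]))
    res=[r for r in res if r[0]<1]; res.sort(key=lambda r:r[0]+r[1])
    print(len(res))
    for r in res[:14]: print(np.round(r[:7],2),*[np.round(x,2) for x in r[7:]])
E
python3 search.py; python3 -c "
from search import *
q=np.array([.2,.72,2.23,2.75,.78,1.66]);p,R=fk(q,K);print(aik(p,R))"
```

```text
1069
[ 0.33  0.58 75.    0.   45.    0.    0.14] [ 0.32  0.54  1.72  0.1   0.63 -1.86] [-0.11  0.51  1.65 -0.29  1.21 -2.33] [ 0.14  0.98  1.21 -0.67  2.   -2.14]
[3.3e-01 5.8e-01 7.5e+01 1.8e+02 4.5e+01 0.0e+00 1.4e-01] [0.32 0.54 1.72 0.1  0.63 1.28] [-0.11  0.51  1.65 -0.29  1.21  0.81] [ 0.14  0.98  1.21 -0.67  2.    1.  ]
[3.60e-01 5.60e-01 7.50e+01 0.00e+00 4.50e+01 3.45e+02 1.10e-01] [ 0.32  0.54  1.72  0.1   0.63 -1.86] [-0.03  0.47  1.76 -0.46  1.06 -1.99] [ 0.21  0.95  1.32 -0.78  1.88 -1.94]
[3.60e-01 5.60e-01 7.50e+01 1.80e+02 4.50e+01 3.45e+02 1.10e-01] [0.32 0.54 1.72 0.1  0.63 1.28] [-0.03  0.47  1.76 -0.46  1.06  1.16] [ 0.21  0.95  1.32 -0.78  1.88  1.2 ]
[3.90e-01 5.40e-01 7.50e+01 0.00e+00 3.00e+01 3.45e+02 1.10e-01] [ 0.32  0.54  1.72  0.1   0.63 -1.86] [-0.03  0.5   1.71 -0.39  1.17 -1.79] [ 0.13  1.    1.18 -0.65  2.05 -1.89]
[3.90e-01 5.40e-01 7.50e+01 1.80e+02 3.00e+01 3.45e+02 1.10e-01] [0.32 0.54 1.72 0.1  0.63 1.28] [-0.03  0.5   1.71 -0.39  1.17  1.35] [ 0.13  1.    1.18 -0.65  2.05  1.26]
[3.30e-01 6.20e-01 7.50e+01 0.00e+00 6.00e+01 3.45e+02 1.10e-01] [ 
[... 630 characters left out ...]
+01 1.8e+02 6.0e+01 0.0e+00 1.4e-01] [0.32 0.54 1.72 0.1  0.63 1.28] [-0.1   0.5   1.68 -0.35  1.14  0.6 ] [ 0.22  0.93  1.35 -0.8   1.83  0.95]
[ 0.28  0.68 75.    0.   60.    0.    0.14] [ 0.32  0.54  1.72  0.1   0.63 -1.86] [-0.1   0.5   1.68 -0.35  1.14 -2.54] [ 0.22  0.93  1.35 -0.8   1.83 -2.19]
[3.30e-01 6.30e-01 7.00e+01 0.00e+00 6.00e+01 3.45e+02 1.20e-01] [ 0.31  0.52  1.79  0.17  0.49 -1.94] [-0.08  0.41  1.86 -0.46  0.85 -2.27] [ 0.27  0.84  1.51 -0.89  1.64 -1.96]
[3.30e-01 6.30e-01 7.00e+01 1.80e+02 6.00e+01 3.45e+02 1.20e-01] [0.31 0.52 1.79 0.17 0.49 1.2 ] [-0.08  0.41  1.86 -0.46  0.85  0.87] [ 0.27  0.84  1.51 -0.89  1.64  1.18]
[array([0.2 , 0.72, 2.23, 2.75, 0.78, 1.66])]
```

```bash
sed -i 's/HG=.064/HG=.068/' search.py
cat > g.py <<'E'
from search import *
DE=75; PSI=40; RT=Rcup(DE,YAW); O=Rc0.T@RT; PGR,RGR=tool(Rc0,FOOT0,O)
E
python3 -c "
from g import *
for t in (35,60,80,100,120,130):
    Rc,ft=pourpose(PSI,t,0); p,R=tool(Rc,ft,O); print(t,p.round(3),[q.round(2) for q in aik(p,R)],body(p,R)[:,2].min().round(3),'rim',(ft+.095*Rc[:,2]).round(3))
print(PGR,aik(PGR,RGR),aik(PGR+.09*Rc0[:,2],RGR))
to(PGR-.09*RGR[:,2],RGR,'pre'); to(PGR,RGR,'g')
"
```

```text
35 [ 0.508 -0.079  0.084] [] 0.152 rim [ 0.516 -0.072  0.125]
60 [ 0.504 -0.082  0.103] [array([-0.2 ,  0.45,  1.74, -0.16,  1.07, -2.38])] 0.175 rim [ 0.524 -0.065  0.134]
80 [ 0.505 -0.081  0.118] [array([-0.04,  0.6 ,  1.53, -0.35,  1.42, -2.19])] 0.168 rim [ 0.533 -0.058  0.138]
100 [ 0.511 -0.077  0.131] [array([ 0.05,  0.79,  1.33, -0.49,  1.75, -2.12])] 0.154 rim [ 0.542 -0.051  0.138]
120 [ 0.519 -0.07   0.142] [array([ 0.11,  1.  ,  1.16, -0.63,  2.05, -2.12])] 0.134 rim [ 0.55  -0.043  0.134]
130 [ 0.524 -0.065  0.145] [array([ 0.13,  1.1 ,  1.08, -0.71,  2.19, -2.14])] 0.122 rim [ 0.554 -0.04   0.131]
[0.60925722 0.29649901 0.0687298 ] [array([ 0.31847324,  0.53662976,  1.71185972,  0.09440602,  0.63942494,
       -1.85847956])] [array([ 0.33636955,  0.4996301 ,  1.53384771,  0.068746  ,  0.85253693,
       -1.81058772])]
pre t 3.18 rot [-5.72 26.41 -2.44] | 27.1 shift after rot [ 0.32 -1.99  8.06] before [ 3.85 -1.3   7.25] norm 8.31 q6 [ 0.36  0.16  2.06  0.05  0.2  -1.73] gap 0.0877 F [ 0.7  0.4 -0.3]
g t 3.18 rot [-5.72 26.41 -2.44] | 27.1 shift after rot [ 0.32 -1.99 17.06] before [ 7.86 -0.52 15.27] norm 17.18 q6 [ 0.36  0.16  2.06  0.05  0.2  -1.73] gap 0.0877 F [ 0.7  0.4 -0.3]
```

```bash
python3 -m inch '-1.14 5.28 -0.49 0 0 0 1;-1.14 5.28 -0.49 0 0 0 1;-1.14 5.28 -0.49 0 0 0 1;-1.14 5.28 -0.49 0 0 0 1;-1.14 5.28 -0.49 0 0 0 1;0 0 0 0 0 0 1;0 0 0 0.15 -1 3 1;0 0 0 0.15 -1 3 1;0 0 0 0 0 2 1;0 0 0 0 0 0 1' 
python3 -c "
from g import *
to(PGR-.09*RGR[:,2],RGR,'pre'); to(PGR,RGR,'g')
c=snap('side','side1'); save(c,'side1',(150,60,350,210),4)
"
```

```text
clock: 4.02
tool_pos: [0.5872, 0.2822, 0.1513]
eef_rot: [[-0.832, -0.51, 0.219], [-0.495, 0.86, 0.124], [-0.252, -0.005, -0.968]]
ft_force: [0.1, 0.1, 0.3]
finger_gap: 0.0878
finger_force: 0.0
pre t 4.02 rot [-0.31 -0.4  -0.04] | 0.5 shift after rot [-0.4   0.1  -0.35] before [-0.4   0.1  -0.35] norm 0.54 q6 [ 0.31  0.39  1.7   0.07  0.8  -1.84] gap 0.0878 F [0.1 0.1 0.3]
g t 4.02 rot [-0.31 -0.4  -0.04] | 0.5 shift after rot [-0.4   0.1   8.65] before [-0.46  0.15  8.65] norm 8.66 q6 [ 0.31  0.39  1.7   0.07  0.8  -1.84] gap 0.0878 F [0.1 0.1 0.3]
```

```bash
python3 -m inch '0 0 0 -0.46 0.15 1.5 1;0 0 0 0 0 1.5 1;0 0 0 0 0 1.5 1;0 0 0 0 0 1.5 1;0 0 0 0 0 1.4 1;0 0 0 0 0 1.25 1;0 0 0 0 0 0 1;0 0 0 0 0 0 1' 
python3 -c "
from g import *
to(PGR,RGR,'g')
c=snap('side','side2'); save(c,'side2',(180,70,340,190),5)
"
```

```text
clock: 4.73
tool_pos: [0.6128, 0.2993, 0.0745]
eef_rot: [[-0.828, -0.514, 0.224], [-0.497, 0.858, 0.13], [-0.259, -0.004, -0.966]]
ft_force: [0.1, -0.4, 0.5]
finger_gap: 0.088
finger_force: 0.0
g t 4.73 rot [-0.19  0.02  0.16] | 0.2 shift after rot [ 0.58 -0.06  0.45] before [ 0.58 -0.06  0.45] norm 0.74 q6 [ 0.32  0.52  1.71  0.08  0.66 -1.85] gap 0.088 F [ 0.1 -0.4  0.5]
```

View pics/side2.png

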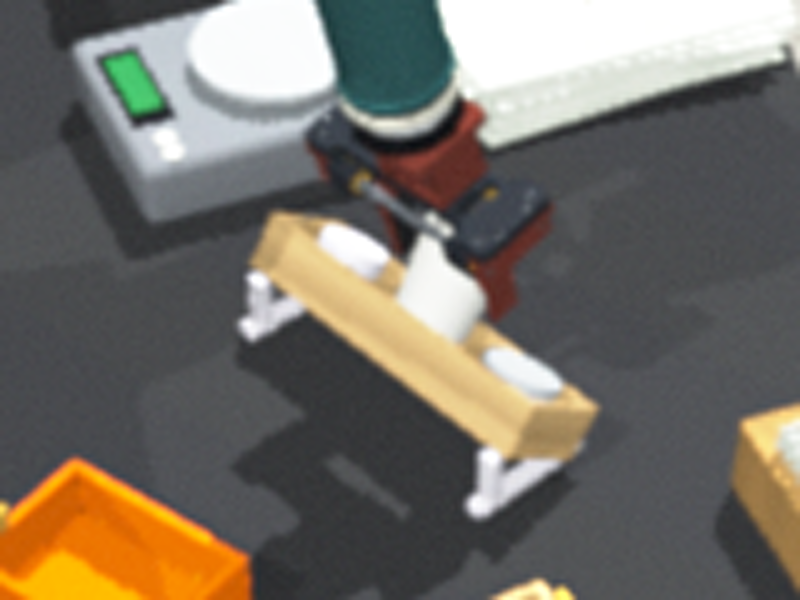

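The picture shows the fingers straddling the cup at (440,290), clear of the jar and tin. I'll correct the small residual and close.

```bash
python3 -m inch '0 0 0 0.3 -0.03 0.23 1;0 0 0 0.3 -0.03 0.22 1;0 0 0 0 0 0 0.4;0 0 0 0 0 0 0.2;0 0 0 0 0 0 0.2;0 0 0 0 0 0 0.2;0 0 0 0 0 0 0.2;0 0 0 0 0 0 0.2' 22
python3 -c "
from g import *
to(PGR,RGR,'g')"
python3 -m inch '0 0 0 0 0 0 0;0 0 0 0 0 0 0;0 0 0 0 0 0 0;0 0 0 0 0 0 0' 22
python3 -c "
from g import *
to(PGR,RGR,'g')"
```

```text
clock: 5.45
tool_pos: [0.61, 0.2965, 0.0692]
eef_rot: [[-0.828, -0.514, 0.226], [-0.497, 0.858, 0.131], [-0.261, -0.004, -0.965]]
ft_force: [1.2, -0.8, 0.9]
finger_gap: 0.0642
finger_force: 21.8
g t 5.45 rot [-0.2   0.11  0.17] | 0.3 shift after rot [0.08 0.04 0.03] before [0.08 0.04 0.03] norm 0.09 q6 [ 0.32  0.52  1.72  0.09  0.64 -1.85] gap 0.0642 F [ 1.2 -0.8  0.9]
clock: 5.78
tool_pos: [0.6101, 0.2965, 0.0692]
eef_rot: [[-0.828, -0.514, 0.226], [-0.497, 0.858, 0.131], [-0.261, -0.004, -0.965]]
ft_force: [1.3, -1.5, 1.1]
finger_gap: 0.0645
finger_force: 21.8
g t 5.78 rot [-0.2   0.12  0.18] | 0.3 shift after rot [0.08 0.04 0.03] before [0.08 0.04 0.03] norm 0.09 q6 [ 0.32  0.52  1.72  0.09  0.64 -1.85] gap 0.0645 F [ 1.3 -1.5  1.1]
```

```bash
python3 -m inch '0 0 0 -0.8 0 -0.66 0;0 0 0 -1.6 0 -1.3 0;0 0 0 -1.6 0 -1.3 0;0 0 0 -1.6 0 -1.3 0;0 0 0 -1.2 0 -1 0;0 0 0 -0.5 0 -0.4 0;0 0 0 0 0 0 0' 22
python3 -c "
from g import *
Rc,ft=pourpose(PSI,60,0,lipz=.15); p,R=tool(Rc,ft,O); to(p,R,'t60'); print(aik(p,R))
c=snap('side','side3'); save(c,'side3',(180,50,340,170),5)"
```

```text
clock: 6.37
tool_pos: [0.6579, 0.3259, 0.1471]
eef_rot: [[-0.827, -0.514, 0.227], [-0.497, 0.858, 0.132], [-0.262, -0.004, -0.965]]
ft_force: [0.0, -0.2, -1.3]
finger_gap: 0.0646
finger_force: 21.9
t60 t 6.37 rot [-0.65 25.14 -9.12] | 26.8 shift after rot [ 37.47 -21.38   6.56] before [ 33.01 -27.11  -8.91] norm 43.63 q6 [ 0.34  0.49  1.53  0.06  0.86 -1.81] gap 0.0646 F [ 0.  -0.2 -1.3]
[array([-0.19778097,  0.38343403,  1.70400586, -0.14792355,  1.16785655,
       -2.40086366])]
```

View pics/side3.png

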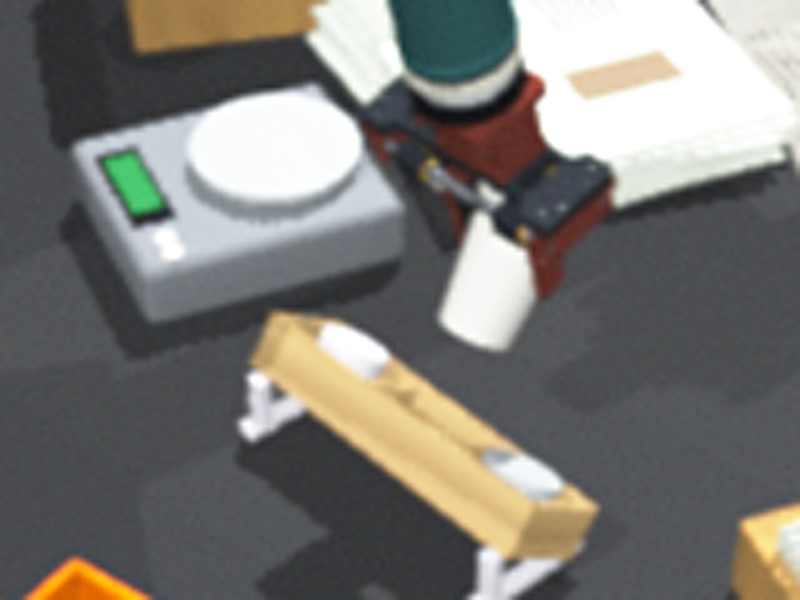

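The cup is lifted clear at (490,290) with the load (about 1.5 N) still in it, and the jar and tin are undisturbed. Next I tip it to 60° and carry it over the tray.

```bash
python3 -m inch '-0.08 3.14 -1.14 0 0 0 0;-0.08 3.14 -1.14 0 0 0 0;-0.08 3.14 -1.14 0 0 0 0;-0.08 3.14 -1.14 0 0 0 0;-0.08 3.14 -1.14 0 0 0 0;-0.08 3.14 -1.14 0 0 0 0;-0.08 3.14 -1.14 0 0 0 0;-0.08 3.14 -1.14 0 0 0 0;0 0 0 1 -0.5 0.2 0;0 0 0 2 -1.1 0.3 0' 22 >/dev/null
python3 -m inch '0 0 0 2.8 -1.6 0.5 0;0 0 0 2.8 -1.6 0.5 0;0 0 0 2.8 -1.6 0.5 0;0 0 0 2.8 -1.6 0.5 0;0 0 0 2.8 -1.6 0.5 0;0 0 0 2.8 -1.6 0.5 0;0 0 0 2.8 -1.6 0.5 0;0 0 0 2.8 -1.6 0.5 0;0 0 0 2.8 -1.6 0.5 0;0 0 0 2.8 -1.6 0.5 0' >/dev/null
python3 -m inch '0 0 0 2.8 -1.6 0.5 0;0 0 0 2 -1.1 0.5 0;0 0 0 1 -0.5 0.2 0;0 0 0 0 0 0 0'
python3 -c "
from g import *
Rc,ft=pourpose(PSI,60,0,lipz=.15); p,R=tool(Rc,ft,O); to(p,R,'t60')
Rc,ft=pourpose(PSI,85,0); p,R=tool(Rc,ft,O); to(p,R,'t85')"
```

```text
clock: 8.42
tool_pos: [0.5012, -0.0761, 0.1431]
eef_rot: [[-0.755, -0.64, -0.138], [-0.631, 0.768, -0.112], [0.178, 0.003, -0.984]]
ft_force: [0.1, 0.1, -2.5]
finger_gap: 0.0641
finger_force: 21.8
t60 t 8.42 rot [ 0.19 -0.25 -0.15] | 0.3 shift after rot [ 0.26 -0.66 -0.4 ] before [ 0.26 -0.66 -0.4 ] norm 0.82 q6 [-0.18  0.39  1.71 -0.15  1.17 -2.38] gap 0.0641 F [ 0.1  0.1 -2.5]
t85 t 8.42 rot [ 0.22 24.75 -0.1 ] | 24.8 shift after rot [-1.35 -0.66  1.73] before [-0.51 -0.67  2.14] norm 2.3 q6 [-0.18  0.39  1.71 -0.15  1.17 -2.38] gap 0.0641 F [ 0.1  0.1 -2.5]
```

```bash
python3 -m inch '0 0 0 -0.17 -0.22 0.7 0;0 0 0 -0.17 -0.22 0.7 0;0 0 0 -0.17 -0.22 0.7 0;0.03 3.1 0 0 0 0 0;0.03 3.1 0 0 0 0 0;0.03 3.1 0 0 0 0 0;0.03 3.1 0 0 0 0 0;0.03 3.1 0 0 0 0 0;0.03 3.1 0 0 0 0 0;0 3.1 0 0 0 0 0' 22 >/dev/null
python3 -m inch '0 3.1 0 0 0 0 0;0 0 0 0 0 0 0'
python3 -c "
from g import *
for t in (85,90,100,110,120): Rc,ft=pourpose(PSI,t,0); p,R=tool(Rc,ft,O); to(p,R,t)"
```

```text
clock: 9.42
tool_pos: [0.5099, -0.0768, 0.1198]
eef_rot: [[-0.625, -0.646, -0.438], [-0.528, 0.764, -0.371], [0.574, -0.001, -0.819]]
ft_force: [-0.9, 0.5, -2.9]
finger_gap: 0.0644
finger_force: 21.7
85 t 9.42 rot [-0.16 -0.06  0.16] | 0.2 shift after rot [ 0.5  -0.04  0.18] before [ 0.5  -0.04  0.18] norm 0.53 q6 [-0.01  0.64  1.48 -0.38  1.51 -2.16] gap 0.0644 F [-0.9  0.5 -2.9]
90 t 9.42 rot [-0.17  4.94  0.15] | 4.9 shift after rot [ 0.58 -0.04 -0.15] before [ 0.57 -0.04 -0.2 ] norm 0.6 q6 [-0.01  0.64  1.48 -0.38  1.51 -2.16] gap 0.0644 F [-0.9  0.5 -2.9]
100 t 9.42 rot [-0.18 14.94  0.14] | 14.9 shift after rot [ 0.84 -0.04 -0.77] before [ 0.61 -0.04 -0.96] norm 1.14 q6 [-0.01  0.64  1.48 -0.38  1.51 -2.16] gap 0.0644 F [-0.9  0.5 -2.9]
110 t 9.42 rot [-0.2  24.94  0.12] | 24.9 shift after rot [ 1.2  -0.04 -1.33] before [ 0.52 -0.05 -1.71] norm 1.79 q6 [-0.01  0.64  1.48 -0.38  1.51 -2.16] gap 0.0644 F [-0.9  0.5 -2.9]
120 t 9.42 rot [-0.21 34.94  0.11] | 34.9 shift after rot [ 1.65 -0.04 -1.83] before [ 0.3  -0.05 -2.44] norm 2.46 q6 [-0.01  0.64  1.48 -0.38  1.51 -2.16] gap 0.0644 F [-0.9  0.5 -2.9]
```

```bash
python3 -m inch '0 0 0 0.5 0 0.15 0;0 1.5 0 0.03 0 -0.11 0;0 1.5 0 0.03 0 -0.11 0;0 1.5 0 0.03 0 -0.11 0;0 1.5 0 0.03 0 -0.11 0;0 1.5 0 0.03 0 -0.11 0;0 1.5 0 0.03 0 -0.11 0;0 1.5 0 0.03 0 -0.11 0;0 1.5 0 0.03 0 -0.11 0;0 1.5 0 0.03 0 -0.11 0' 22 | grep force
python3 -m inch '0 1.3 0 0.03 0 -0.1 0;0 1.3 0 0.03 0 -0.1 0;0 1.3 0 0.03 0 -0.1 0;0 1.3 0 0.03 0 -0.1 0;0 1.3 0 0.03 0 -0.1 0;0 1.3 0 0.03 0 -0.1 0;0 1.3 0 0.03 0 -0.1 0;0 1.3 0 0.03 0 -0.1 0;0 1.3 0 0.03 0 -0.1 0;0 1.3 0 0.03 0 -0.1 0' | grep force
python3 -m inch '0 1.5 0 0.03 0 -0.11 0;0 1.5 0 0.03 0 -0.11 0;0 1.5 0 0.03 0 -0.11 0;0 1.5 0 0.03 0 -0.11 0;0 1.5 0 0.03 0 -0.11 0;0 1.5 0 0.03 0 -0.11 0;0 1.5 0 0.03 0 -0.11 0;0 0 0 0 0 0 0;0 0 0 0 0 0 0;0 0 0 0 0 0 0' |grep force
python3 -c "
from g import *
for t in (60,120,125): Rc,ft=pourpose(PSI,t,0); p,R=tool(Rc,ft,O); to(p,R,t)
c=snap('side','side4'); save(c,'side4',(210,140,370,260),5)"
```

```text
ft_force: [-0.4, 0.9, -2.6]
finger_force: 21.7
ft_force: [0.2, -0.4, -1.5]
finger_force: 21.7
ft_force: [0.9, 0.4, -1.7]
finger_force: 21.7
60 t 11.92 rot [ -0.14 -61.92  -0.07] | 61.9 shift after rot [1.   0.05 4.65] before [-3.63  0.06  3.07] norm 4.76 q6 [ 0.12  0.99  1.17 -0.64  2.08 -2.12] gap 0.0641 F [ 0.9  0.4 -1.7]
120 t 11.92 rot [-0.09 -1.92 -0.12] | 1.9 shift after rot [-0.54  0.05  0.01] before [-0.54  0.05 -0.01] norm 0.54 q6 [ 0.12  0.99  1.17 -0.64  2.08 -2.12] gap 0.0641 F [ 0.9  0.4 -1.7]
125 t 11.92 rot [-0.08  3.08 -0.13] | 3.1 shift after rot [-0.43  0.05 -0.4 ] before [-0.45  0.05 -0.38] norm 0.59 q6 [ 0.12  0.99  1.17 -0.64  2.08 -2.12] gap 0.0641 F [ 0.9  0.4 -1.7]
```

View pics/side4.png

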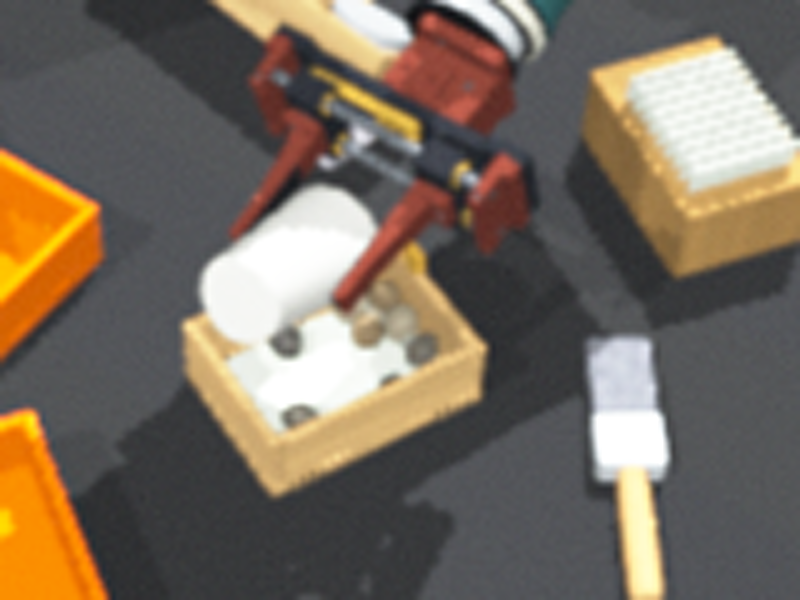

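Seven pebbles are visible in the tray, at (287,340), (300,413), (368,325), (385,292), (402,320), (422,347) and (390,382). The eighth may be hidden, so I'll tip a bit further with a small shake, then back off and look again.

```bash
python3 -m inch '0 2.5 0 0 0 -0.2 0;0 2.5 0 0 0 -0.2 0;0 2.5 0 0 0 -0.2 0;0 0 0 0 0 0 0;0 0 0 0 0.5 0 0;0 0 0 0 -0.5 0 0;0 0 0 0 0.5 0 0;0 0 0 0 -0.5 0 0;0 0 0 0 0 0 0;0 0 0 0 0 0 0' 22 >/dev/null
python3 -m inch '0 -7 0 -0.5 0 0.2 0;0 -7 0 -0.5 0 0.2 0;0 -7 0 -0.5 0 0.2 0;0 -7 0 -0.5 0 0.2 0;0 -7 0 -0.5 0 0 0;0 -7 0 -0.5 0 0 0;0 -7 0 0 0 -0.5 0;0 -7 0 0 0 -0.5 0;0 -7 0 0 0 -0.5 0;0 -6 0 0 0 -0.5 0' 
python3 -c "
from g import *
print(PGR+.09*Rc0[:,2]); to(PGR+.09*Rc0[:,2],RGR,'above')"
```

```text
clock: 13.63
tool_pos: [0.5347, -0.0577, 0.1389]
eef_rot: [[-0.755, -0.643, -0.13], [-0.633, 0.766, -0.116], [0.174, -0.005, -0.985]]
ft_force: [-0.7, 0.2, -0.3]
finger_gap: 0.0645
finger_force: 21.8
[0.65359834 0.32293162 0.14245349]
above t 13.63 rot [  0.1  -24.96   9.31] | 26.6 shift after rot [-28.78  26.61   7.35] before [-32.99  21.5   -6.31] norm 39.88 q6 [-0.14  0.43  1.64 -0.14  1.18 -2.35] gap 0.0645 F [-0.7  0.2 -0.3]
```

```bash
python3 -m inch '0 0 0 0.2 0 -1.3 0;0 0 0 0.3 0 -1.6 0;0 0 0 -1 0.6 -1 0;0 0 0 -2 1.2 -0.1 0;0 0 0 -2.8 1.8 -0.2 0;0 0 0 -2.8 1.8 -0.2 0;0 0 0 -2.8 1.8 -0.2 0;0 0 0 -2.8 1.8 -0.2 0;0 0 0 -2.8 1.8 -0.2 0;0 0 0 -2.8 1.8 -0.2 0' 22 >/dev/null
python3 -m inch '0 0 0 -2.8 1.8 -0.2 0;0 0 0 -2.8 1.8 -0.2 0;0 0 0 -2.8 1.8 -0.2 0;0 0 0 -2.8 1.8 -0.2 0;0 0 0 -1.8 1.2 -0.2 0;0 0 0 -0.9 0.6 0 0;0 -4.16 1.55 0 0 0 0;0 -4.16 1.55 0 0 0 0;0 -4.16 1.55 0 0 0 0;0 -4.16 1.55 0 0 0 0' >/dev/null
python3 -m inch '0 -4.16 1.55 0 0 0 0;0 -4.16 1.55 0 0 0 0;0 0 0 0 0 0 0;0 0 0 0 0 0 0'
python3 -c "
from fit import *
from g import *
to(PGR+.09*Rc0[:,2],RGR,'above')
c=snap('top','top5'); save(c,'top5',(100,100,320,230),3.6)
W=cloud(c); w=W[146:208,255:302].reshape(-1,3)
"
```

```text
clock: 15.63
tool_pos: [0.6522, 0.3243, 0.1372]
eef_rot: [[-0.832, -0.513, 0.211], [-0.496, 0.859, 0.13], [-0.248, 0.004, -0.969]]
ft_force: [1.1, -0.5, -0.8]
finger_gap: 0.064
finger_force: 21.8
above t 15.63 rot [ 0.21 -0.63 -0.01] | 0.7 shift after rot [-0.19 -0.19 -0.5 ] before [-0.19 -0.19 -0.5 ] norm 0.57 q6 [ 0.34  0.5   1.54  0.07  0.86 -1.81] gap 0.064 F [ 1.1 -0.5 -0.8]
```

View pics/top5.png

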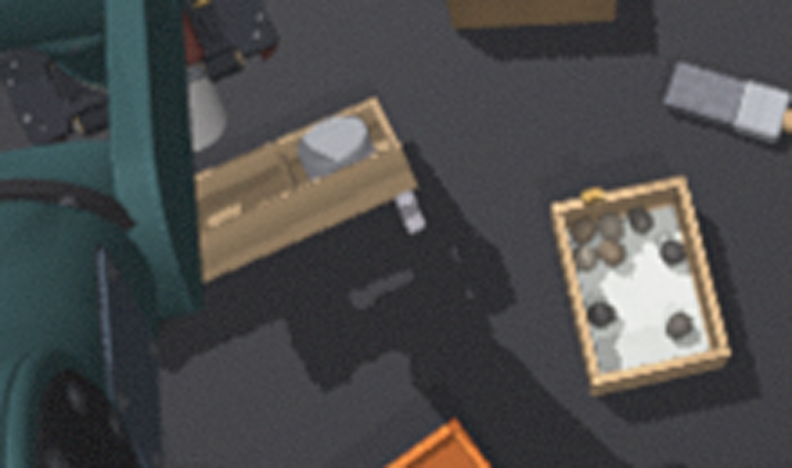

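All eight pebbles are in the tray, at (585,230), (610,228), (588,258), (610,252), (640,220), (673,252), (600,315) and (680,325). Now I put the cup back.

```bash
python3 -m inch '0.2 -0.6 0 -0.19 -0.19 -0.5 0;0 0 0 0 0 0 0;0 0 0 0 0 0 0' 22 >/dev/null
python3 -c "
from g import *
R=np.array([[-0.828,-0.514,0.226],[-0.497,0.858,0.131],[-0.261,-0.004,-0.965]]);p=np.array([.6101,.2965,.0692])
to(p+.03*Rc0[:,2],R,'3cm above'); to(p,R,'final')
# check cup in grip by depth, side camera
from fit import *
c=snap('side','s6'); W=cloud(c).reshape(-1,3); col=c['image'].reshape(-1,3).astype(int)
s=sense(); Rn=np.array(s['eef_rot']); G=np.array(s['tool_pos'])-.0187*Rn[:,2]; a=(Rn@O.T)[:,2]
d=W-G; h=d@a; rho=np.linalg.norm(d-np.outer(h,a),axis=1)
m=(rho<.045)&(h<-.012)&(h>-.08)&(col.min(1)>90)&(np.ptp(col,axis=1)<30); P=W[m]; print(m.sum(), 'h min',np.percentile(h[m],[1,5]))
c0=G+(.0475-HG)*a; th=np.arccos(a[2]); yw=np.arctan2(a[1],a[0])
f=least_squares(lambda q:cup_res([q[0],q[1],*q[2:]],P),[th,yw,*c0],loss='soft_l1',f_scale=.002,x_scale=[.1,.1,.01,.01,.01]); print(np.degrees([th,yw]),np.degrees(f.x[:2]),c0,f.x[2:],np.median(f.fun))
"
```

```text
3cm above t 15.93 rot [ 0.16  0.13 -0.18] | 0.3 shift after rot [4.88 0.03 3.85] before [4.89 0.   3.84] norm 6.21 q6 [ 0.34  0.49  1.54  0.07  0.85 -1.81] gap 0.064 F [ 0.3  0.5 -0. ]
final t 15.93 rot [ 0.16  0.13 -0.18] | 0.3 shift after rot [7.18 0.04 5.77] before [7.19 0.   5.76] norm 9.21 q6 [ 0.34  0.49  1.54  0.07  0.85 -1.81] gap 0.064 F [ 0.3  0.5 -0. ]
225 h min [-0.06602972 -0.06280694]
[34.77593377 30.81809714] [21.37171786 34.9842947 ] [0.64202651 0.31565292 0.14447732] [0.65461227 0.31943865 0.14084949] 0.0007799187930369184
```

```bash
cat > chk.py <<'E'
from g import *
from fit import *
def chk(tag,Rn,p):
    c=load(tag); W=cloud(c); col=c['image'].astype(int)
    G=p-.0187*Rn[:,2]; a=(Rn@O.T)[:,2]; y=Rn[:,1]; x=np.cross(y,a)
    d=W-G; h=d@a; X=d@x; Y=d@y
    m=(h<-.015)&(h>-.085)&(abs(X)<.05)&(abs(Y)<.045)&(col.min(2)>90)&(np.ptp(col,axis=2)<30)
    m=cv2.erode(m.astype(np.uint8),np.ones((3,3)))>0
    P=W[m]; th=np.arccos(a[2]); yw=np.arctan2(a[1],a[0]); c0=G+(.0475-HG)*a
    f=least_squares(lambda q:cup_res(q,P),[th,yw,*c0],loss='soft_l1',f_scale=.001,x_scale=[.1,.1,.01,.01,.01])
    print(tag,m.sum(),'h',np.percentile(h[m],[1,50,99]).round(4),'Xmean',X[m].mean().round(4),'Y',Y[m].mean().round(4),'tilt',np.degrees([th,f.x[0]]).round(1),np.degrees([yw,f.x[1]]).round(1),'dc',((f.x[2:]-c0)@np.stack([x,y,a],1)).round(4))
if __name__=='__main__':
    chk('side3',np.array([[-.827,-.514,.227],[-.497,.858,.132],[-.262,-.004,-.965]]),np.array([.6579,.3259,.1471]))
    s=sense(); chk('s6',np.array(s['eef_rot']),np.array(s['tool_pos']))
    for t in ('side3','s6'): save(load(t),'c'+t,(235,65,305,125),5)
    cv2.imwrite('pics/cmp.png',np.hstack([cv2.imread('pics/cside3.png'),cv2.imread('pics/cs6.png')]))
E
python3 chk.py
```

```text
side3 158 h [-0.0607 -0.0396 -0.02  ] Xmean -0.0134 Y -0.0167 tilt [34.8 30. ] [31.2 31.1] dc [ 0.0039 -0.0039  0.0084]
s6 120 h [-0.0614 -0.0408 -0.0209] Xmean -0.0027 Y -0.0163 tilt [34.8 22.7] [30.8 29.5] dc [ 0.0112 -0.0043  0.0093]
```

View pics/cmp.png

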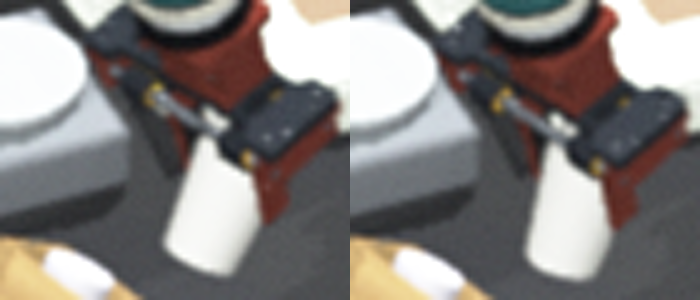

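The comparison shows the cup has pivoted in the grip since lifting: left crop foot at (200,260), right crop (568,262), about 8–10° more upright. I'll pitch the tool by +10° about the grasp point before inserting.

```bash
cat > ret.py <<'E'
from g import *
R=np.array([[-0.828,-0.514,0.226],[-0.497,0.858,0.131],[-0.261,-0.004,-0.965]]);p=np.array([.6101,.2965,.0692])
G0=p-.0187*R[:,2]; R2=R@E('y',10); 
for u in (.09,.03,.0): to(G0+u*Rc0[:,2]+.0187*R2[:,2],R2,u)
E
python3 -m inch '0 2.5 0 0 0 0 0;0 2.5 0 0 0 0 0;0 2.5 0 0 0 0 0;0 2.5 0 0 0 0 0;0 0 0 0 0 0 0;0 0 0 0 0 0 0' 22 >/dev/null; python3 ret.py
python3 - <<'E'
from chk import *
snap('side','s7'); s=sense(); Rn=np.array(s['eef_rot'])@E('y',-10); chk('s7',Rn,np.array(s['tool_pos']))
E
```

```text
0.09 t 16.48 rot [ 0.21  0.11 -0.14] | 0.3 shift after rot [ 0.52 -0.03 -0.03] before [ 0.52 -0.03 -0.03] norm 0.53 q6 [ 0.36  0.57  1.37  0.02  1.12 -1.76] gap 0.0642 F [ 0.5  0.6 -0.8]
0.03 t 16.48 rot [ 0.21  0.11 -0.14] | 0.3 shift after rot [4.39 0.   4.55] before [ 4.4  -0.03  4.55] norm 6.33 q6 [ 0.36  0.57  1.37  0.02  1.12 -1.76] gap 0.0642 F [ 0.5  0.6 -0.8]
0.0 t 16.48 rot [ 0.21  0.11 -0.14] | 0.3 shift after rot [6.33 0.01 6.85] before [ 6.34 -0.03  6.84] norm 9.32 q6 [ 0.36  0.57  1.37  0.02  1.12 -1.76] gap 0.0642 F [ 0.5  0.6 -0.8]
s7 143 h [-0.0571 -0.0383 -0.0193] Xmean -0.0066 Y -0.0165 tilt [34.8 29.9] [30.8 34. ] dc [ 0.0103 -0.0031  0.0105]
```

```bash
sed -i "s/E('y',10)/E('y',14)/" ret.py
python3 -m inch '0 2 0 0.26 0 0 0;0 2 0 0.26 0 0 0;0 0 0 0 0 0 0' 22 >/dev/null; python3 ret.py
```

```text
0.09 t 16.78 rot [ 0.23  0.02 -0.15] | 0.3 shift after rot [ 0.04 -0.02 -0.  ] before [ 0.04 -0.02 -0.  ] norm 0.05 q6 [ 0.36  0.59  1.31  0.    1.21 -1.75] gap 0.0641 F [1.4 1.1 0.1]
0.03 t 16.78 rot [ 0.23  0.02 -0.15] | 0.3 shift after rot [3.58 0.   4.84] before [ 3.58 -0.02  4.84] norm 6.02 q6 [ 0.36  0.59  1.31  0.    1.21 -1.75] gap 0.0641 F [1.4 1.1 0.1]
0.0 t 16.78 rot [ 0.23  0.02 -0.15] | 0.3 shift after rot [5.35 0.02 7.26] before [ 5.35 -0.03  7.26] norm 9.02 q6 [ 0.36  0.59  1.31  0.    1.21 -1.75] gap 0.0641 F [1.4 1.1 0.1]
```

```bash
python3 -m inch '0 0 0 0.32 0 -0.24 0;0 0 0 0.6 0 0.8 0;0 0 0 0.9 0 1.2 0;0 0 0 0.9 0 1.2 0;0 0 0 0.6 0 0.8 0;0 0 0 0.6 0 0.8 0;0 0 0 0 0 0 0' 22 | grep force
python3 -m inch '0 0 0 0.3 0 0.4 0;0 0 0 0.3 0 0.4 0;0 0 0 0.3 0 0.4 0;0 0 0 0 0 0 0' 22 | grep force; python3 ret.py
```

```text
ft_force: [-0.8, 0.9, -0.9]
finger_force: 21.8
ft_force: [0.1, -0.3, -0.5]
finger_force: 21.8
0.09 t 17.7 rot [ 0.23 -0.02 -0.16] | 0.3 shift after rot [-4.86 -0.07 -5.82] before [-4.86 -0.03 -5.82] norm 7.58 q6 [ 0.35  0.59  1.48  0.    1.05 -1.76] gap 0.0641 F [ 0.1 -0.3 -0.5]
0.03 t 17.7 rot [ 0.23 -0.02 -0.16] | 0.3 shift after rot [-1.32 -0.04 -0.97] before [-1.32 -0.03 -0.97] norm 1.64 q6 [ 0.35  0.59  1.48  0.    1.05 -1.76] gap 0.0641 F [ 0.1 -0.3 -0.5]
0.0 t 17.7 rot [ 0.23 -0.02 -0.16] | 0.3 shift after rot [ 0.45 -0.03  1.45] before [ 0.45 -0.03  1.45] norm 1.52 q6 [ 0.35  0.59  1.48  0.    1.05 -1.76] gap 0.0641 F [ 0.1 -0.3 -0.5]
```

```bash
python3 -m inch '0 0 0 0.15 0 0.2 0;0 0 0 0.15 0 0.2 0;0 0 0 0.15 0 0.2 0;0 0 0 0 0 0 0' 22 | grep force
python3 -m inch '0 0 0 0.09 0 0.12 0;0 0 0 0.09 0 0.12 0;0 0 0 0 0 0 0' 22 | grep force;python3 -m inch '0 0 0 0.09 0 0.12 0;0 0 0 0.09 0 0.12 0;0 0 0 0 0 0 0' 22 | grep force; python3 ret.py | tail -1; python3 -c "
from h import *
save(snap('side','s8'),'s8',(235,85,315,155),8)"
```

```text
ft_force: [-0.4, 0.1, -0.6]
finger_force: 21.8
ft_force: [-0.1, 0.5, -1.0]
finger_force: 21.8
ft_force: [0.1, 0.1, -1.7]
finger_force: 21.8
0.0 t 18.53 rot [ 0.23  0.02 -0.15] | 0.3 shift after rot [-0.31 -0.03  0.41] before [-0.31 -0.03  0.41] norm 0.52 q6 [ 0.35  0.6   1.51  0.    1.02 -1.76] gap 0.0636 F [ 0.1  0.1 -1.7]
```

View pics/s8.png

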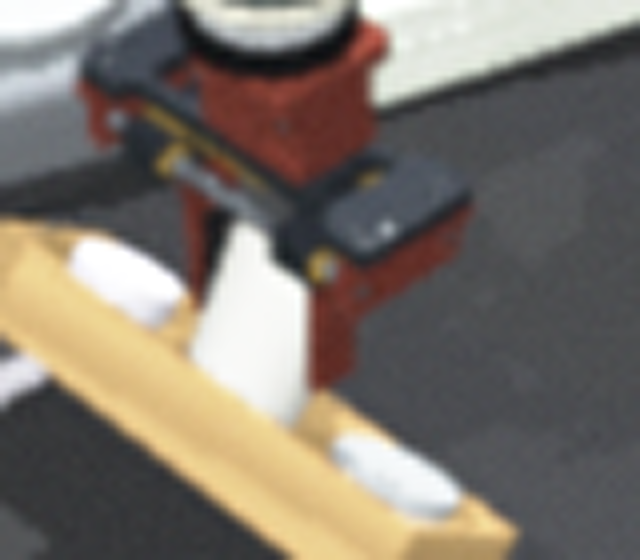

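The cup foot sits inside the middle bay at (250,370), between jar and tin. I've now used all 10 pictures, so from here I check with depth numbers only.

```bash
python3 -m inch '0 0 0 -0.12 0 0.17 0;0 0 0 -0.12 0 0.17 0;0 0 0 0 0 0.06 0;0 0 0 0 0 0 0' 22 | grep force
python3 -m inch '0 0 0 0.06 0 0.08 0;0 0 0 0.06 0 0.08 0;0 0 0 0 0 0 0' 22 | grep force; python3 ret.py | tail -1
```

```text
ft_force: [-1.7, -0.6, 4.1]
finger_force: 21.9
ft_force: [-1.6, -0.6, 9.6]
finger_force: 21.9
0.0 t 19.17 rot [ 0.2   0.24 -0.15] | 0.3 shift after rot [ 0.02 -0.01  0.07] before [ 0.02 -0.01  0.07] norm 0.07 q6 [ 0.35  0.6   1.51  0.    1.01 -1.76] gap 0.0638 F [-1.6 -0.6  9.6]
```

```bash
python3 -m inch '0 0 0 -0.06 0 -0.08 0;0 0 0 0 0 0 0.5;0 0 0 0 0 0 0.6;0 0 0 0 0 0 0.75;0 0 0 0 0 0 0.95;0 0 0 0 0 0 0.95;0 0 0 0 0 0 0.95;0 0 0 0 0 -0.5 0.95;0 0 0 0 0 -1 0.95;0 0 0 0 0 -1.5 0.95' | grep -E 'gap|force'
python3 -m inch '0 0 0 0 0 -2 0.95;0 0 0 0 0 -3 0.95;0 0 0 0 0 -3 0.95;0 0 0 0 0 -3 0.95;0 0 0 0 0 -1 0.95;0 0 0 0 0 0 0.95' | grep -E 'pos|gap|force'
cat > cup.py <<'E'
from fit import *
import sys
def fitcup(tag,M=(.595,.288,.070)):
    c=load(tag); W=cloud(c); col=c['image'].astype(int); a=np.array([.4927,.2937,.8192]); d=W-np.array(M); h=d@a; rho=np.linalg.norm(d-h[...,None]*a,axis=-1)
    m=(rho<.05)&(h>-.006)&(h<.07)&(W[...,2]>.075)&(np.ptp(col,axis=2)<30)&(col.min(2)>80)
    m=cv2.erode(m.astype(np.uint8),np.ones((2,2)))>0; P=W[m]
    f=least_squares(lambda q:cup_res(q,P),[.61,.54,*M],loss='soft_l1',f_scale=.001,x_scale=[.1,.1,.01,.01,.01]); print(tag,len(P),np.degrees(f.x[:2]).round(1),f.x[2:].round(4),'med',np.median(f.fun).round(4),'h max',np.percentile(h[m],[95,99]).round(4),'mean',P.mean(0).round(4))
if __name__=='__main__':
    for t in ('top0','side0'): fitcup(t)
    for n in ('top','side'): snap(n,n+'9'); fitcup(n+'9')
E
python3 cup.py
```

```text
ft_force: [-0.6, 0.2, 0.3]
finger_gap: 0.0855
finger_force: 0.0
tool_pos: [0.6049, 0.2932, 0.2227]
ft_force: [0.5, 0.6, -0.8]
finger_gap: 0.086
finger_force: 0.0
top0 448 [34.7 30.3] [0.6001 0.2913 0.0789] med 0.0005 h max [0.0452 0.0474] mean [0.6014 0.2908 0.0974]
side0 270 [35.  31.2] [0.608  0.2884 0.0787] med 0.001 h max [0.0485 0.0499] mean [0.6112 0.2786 0.0986]
top9 444 [34.8 31.3] [0.6    0.2917 0.0801] med 0.0005 h max [0.0457 0.0485] mean [0.6011 0.2915 0.0982]
side9 267 [33.9 26.6] [0.6068 0.2894 0.0767] med 0.0012 h max [0.0487 0.0498] mean [0.6108 0.2787 0.0988]
```

```bash
cat > tr.py <<'E'
from plan import *
def reg(W,x0,y0,x1,y1,z0,z1):
    s=W[y0:y1,x0:x1].reshape(-1,3); return s[(s[:,2]>z0)&(s[:,2]<z1)]
def rect(p,n):
    r=cv2.minAreaRect((p[:,:2]*1000).astype(np.float32)); print(n,len(p),np.round(r[0],1),np.round(r[1],1),round(r[2],1),'z',np.round(np.median(p[:,2])*1000,1))
E
python3 - <<'E'
from tr import *
W=cloud(load('top9'))
rect(reg(W,246,143,314,217,.044,.058),'tray rim'); k=reg(W,246,143,314,217,.06,.08); print('key',k.mean(0),len(k))
rect(reg(W,346,176,427,240,.007,.018),'plate'); rect(reg(W,346,176,427,240,.034,.05),'batten')
d=W-np.array([.5489,-.0447,0]); t=np.radians(18.4); X=d[...,0]*np.cos(t)+d[...,1]*np.sin(t); Y=-d[...,0]*np.sin(t)+d[...,1]*np.cos(t)
m=(abs(X)<.064)&(abs(Y)<.044); print('inside max z',np.percentile(W[m][:,2],[50,95,99,100]))
from search import aik
pc=np.array([.4969,-.3629,.0276]); Rc=Rdown(-1.2); pick=pc+[0,0,-.010]  
for nm,p,R in (('above',pick+[0,0,.12],Rc),('pick',pick,Rc),('overtray',np.array([.5489,-.0447,.16]),Rdown(108.4))): print(nm,aik(p,R)); to(p,R,nm)
E
```

```text
tray rim 449 [549.  -44.5] [150.8 110.2] 18.3 z 51.0
key [ 0.60931433 -0.00173206  0.0673335 ] 17
plate 1626 [ 490.4 -363.8] [151.8 124.1] 88.6 z 11.1
batten 181 [ 496.9 -362.9] [77.3 18.1] 89.2 z 40.4
inside max z [0.00809368 0.02777074 0.03084403 0.03351641]
above [array([-0.74394057,  0.47316366,  1.56181146,  0.        ,  1.10661753,
       -0.72299662])]
above t 20.6 rot [  1.26   0.7  121.96] | 122.0 shift after rot [-65.72  -9.17   8.03] before [ 42.73 -50.89   7.15] norm 66.84 q6 [ 0.35  0.45  1.37  0.    1.3  -1.76] gap 0.0856 F [ 0.2  0.4 -0.6]
pick [array([-0.74394057,  0.64106801,  1.63601501,  0.        ,  0.86450964,
       -0.72299662])]
pick t 20.6 rot [  1.26   0.7  121.96] | 122.0 shift after rot [-65.72  -9.17  20.03] before [ 42.98 -50.89  19.14] norm 69.31 q6 [ 0.35  0.45  1.37  0.    1.3  -1.76] gap 0.0856 F [ 0.2  0.4 -0.6]
overtray [array([-0.2077436 ,  0.35998006,  1.68897435,  0.        ,  1.09263825,
       -2.09968051])]
overtray t 20.6 rot [ 0.13  1.18 12.37] | 12.4 shift after rot [ 15.71 -30.28   5.79] before [ 21.94 -26.21   5.34] norm 34.6 q6 [ 0.35  0.45  1.37  0.    1.3  -1.76] gap 0.0856 F [ 0.2  0.4 -0.6]
```

```bash
python3 -m inch '0.07 0.04 6.78 0 0 0 0.2;0.07 0.04 6.78 0 0 0 0.2;0.07 0.04 6.78 0 0 0 0.2;0.07 0.04 6.78 0 0 0 0.2;0.07 0.04 6.78 0 0 0 0.2;0.07 0.04 6.78 0 0 0 0.2;0.07 0.04 6.78 0 0 0 0.2;0.07 0.04 6.78 0 0 0 0.2;0.07 0.04 6.78 0 0 0 0.2;0.07 0.04 6.78 0 0 0 0.2' >/dev/null
python3 -m inch '0.07 0.04 6.78 0 0 0 0.2;0.07 0.04 6.78 0 0 0 0.2;0.07 0.04 6.78 0 0 0 0.2;0.07 0.04 6.78 0 0 0 0.2;0.07 0.04 6.78 0 0 0 0.2;0.07 0.04 6.78 0 0 0 0.2;0.07 0.04 6.78 0 0 0 0.2;0.07 0.04 6.78 0 0 0 0.2;0 0 0 0 0 0 0.2;0 0 0 -2 -0.3 0 0.2' >/dev/null
python3 -m inch '0 0 0 -3.8 -0.53 0.3 0.2;0 0 0 -3.8 -0.53 0.3 0.2;0 0 0 -3.8 -0.53 0.3 0.2;0 0 0 -3.8 -0.53 0.3 0.2;0 0 0 -3.8 -0.53 0.3 0.2;0 0 0 -3.8 -0.53 0.3 0.2;0 0 0 -3.8 -0.53 0.3 0.2;0 0 0 -3.8 -0.53 0.3 0.2;0 0 0 -3.8 -0.53 0.3 0.2;0 0 0 -3.8 -0.53 0.3 0.2' >/dev/null
python3 -m inch '0 0 0 -3.8 -0.53 0.3 0.2;0 0 0 -3.8 -0.53 0.3 0.2;0 0 0 -3.8 -0.53 0.3 0.2;0 0 0 -3.8 -0.53 0.3 0.2;0 0 0 -3.8 -0.53 0.3 0.2;0 0 0 -3.8 -0.53 0.3 0.2;0 0 0 -2.5 -0.3 0.3 0.2;0 0 0 0 0 0 0.2;0 0 0 0 0 0 0.2' >/dev/null
cat > cov.py <<'E'
from plan import *
pc=np.array([.497,-.3630,.0276]); Rp=Rdown(-1.1); pick=pc+[0,0,-.010]
if __name__=='__main__': to(pick+[0,0,.05],Rp,'above'); to(pick,Rp,'pick')
E
python3 cov.py
```

```text
above t 23.85 rot [-0.14 -0.15 -0.16] | 0.3 shift after rot [-0.41  0.1   9.75] before [-0.43  0.13  9.75] norm 9.76 q6 [-0.74  0.43  1.55  0.    1.17 -0.72] gap 0.0526 F [-0.7 -0.9  1. ]
pick t 23.85 rot [-0.14 -0.15 -0.16] | 0.3 shift after rot [-0.41  0.1  14.75] before [-0.44  0.14 14.75] norm 14.76 q6 [-0.74  0.43  1.55  0.    1.17 -0.72] gap 0.0526 F [-0.7 -0.9  1. ]
```

```bash
python3 -m inch '-0.14 -0.15 -0.16 -0.43 0.12 2 0.2;0 0 0 0 0 2.8 0.2;0 0 0 0 0 2.8 0.2;0 0 0 0 0 2.2 0.2;0 0 0 0 0 1.5 0.2;0 0 0 0 0 1.2 0.2;0 0 0 0 0 1 0.2;0 0 0 0 0 0.8 0.2;0 0 0 0 0 0 0.2;0 0 0 0 0 0 0.2' | grep force; python3 cov.py
```

```text
ft_force: [-0.2, -1.1, -0.3]
finger_force: 0.0
above t 24.68 rot [0.13 0.14 0.02] | 0.2 shift after rot [-0.02 -0.19 -4.35] before [-0.03 -0.18 -4.35] norm 4.35 q6 [-0.74  0.61  1.65 -0.    0.88 -0.72] gap 0.0528 F [-0.2 -1.1 -0.3]
pick t 24.68 rot [0.13 0.14 0.02] | 0.2 shift after rot [-0.02 -0.19  0.65] before [-0.01 -0.19  0.65] norm 0.68 q6 [-0.74  0.61  1.65 -0.    0.88 -0.72] gap 0.0528 F [-0.2 -1.1 -0.3]
```

```bash
python3 -m inch '0 0 0 0 -0.18 0.3 0.2;0 0 0 0 0 0.3 0.2;0 0 0 0 0 0 0.2;0 0 0 0 0 0 -0.4;0 0 0 0 0 0 -0.8;0 0 0 0 0 0 -0.8;0 0 0 0 0 0 -0.8;0 0 0 0 0 0 -0.8;0 0 0 0 0 0 -0.8' 40 | grep -E 'gap|force'; python3 cov.py
python3 -m inch '0 0 0 0 0 -1 -0.8;0 0 0 0 0 -2 -0.8;0 0 0 0 0 -3 -0.8;0 0 0 0 0 -3 -0.8;0 0 0 0 0 -3 -0.8;0 0 0 0 0 -1 -0.8;0 0 0 0 0 0 -0.8;0 0 0 0 0 0 -0.8' 40
python3 - <<'E'
from tr import *
s=sense(); c=snap('side','sA'); c2=snap('top','tA'); p=np.array(s['tool_pos']); zc=p[2]-.0055
for n,c in (('side',c),('top',c2)):
    W=cloud(c).reshape(-1,3); m=(np.linalg.norm(W[:,:2]-p[:2],axis=1)<.11)&(abs(W[:,2]-zc)<.008)
    rect(W[m],n)
    q=W[m]; A=np.c_[q[:,:2]-p[:2],np.ones(len(q))]; print(np.linalg.lstsq(A,q[:,2],rcond=None)[0].round(4),p.round(4))
E
```

```text
ft_force: [0.1, 0.3, 1.0]
finger_gap: 0.018
finger_force: 40.0
above t 25.43 rot [ 0.17  0.16 -0.02] | 0.2 shift after rot [ 0.03 -0.04 -4.94] before [ 0.01 -0.02 -4.94] norm 4.94 q6 [-0.74  0.61  1.66 -0.    0.86 -0.72] gap 0.018 F [0.1 0.3 1. ]
pick t 25.43 rot [ 0.17  0.16 -0.02] | 0.2 shift after rot [ 0.03 -0.04  0.06] before [ 0.03 -0.04  0.06] norm 0.08 q6 [-0.74  0.61  1.66 -0.    0.86 -0.72] gap 0.018 F [0.1 0.3 1. ]
clock: 26.1
tool_pos: [0.4964, -0.3625, 0.1478]
eef_rot: [[0.019, 1.0, 0.002], [1.0, -0.019, -0.003], [-0.003, 0.002, -1.0]]
ft_force: [-0.1, -0.2, -2.1]
finger_gap: 0.0177
finger_force: 40.0
side 1510 [ 498. -366.] [152.8 110.6] 88.6 z 140.6
[-0.001   0.005   0.1408] [ 0.4964 -0.3625  0.1478]
top 486 [ 512.7 -322.6] [71.  71.4] 89.0 z 139.5
[-0.0188  0.0029  0.1398] [ 0.4964 -0.3625  0.1478]
```

```bash
cat > tgt.py <<'E'
from plan import *
import sys
T=np.array([.549,-.0446]); Rt=Rdown(108.55)
if __name__=='__main__':
    to([*T,.148],Rt,'over'); to([*T,.063],Rt,'home')
E
python3 tgt.py
```

```text
over t 26.2 rot [-2.0000e-02 -3.0000e-02 -1.0967e+02] | 109.7 shift after rot [-15.17  28.35  -0.2 ] before [31.8   4.74 -0.21] norm 32.16 q6 [-0.74  0.45  1.57 -0.    1.12 -0.72] gap 0.0178 F [-0.3  0.2 -2.5]
home t 26.2 rot [-2.0000e-02 -3.0000e-02 -1.0967e+02] | 109.7 shift after rot [-15.17  28.35   8.3 ] before [31.8   4.75  8.29] norm 33.21 q6 [-0.74  0.45  1.57 -0.    1.12 -0.72] gap 0.0178 F [-0.3  0.2 -2.5]
```

```bash
python3 -m inch '0 0 0 1.3 0.2 0 -0.8;0 0 0 2.6 0.4 0 -0.8;0 0 0 2.8 0.42 0 -0.8;0 0 0 2.8 0.42 0 -0.8;0 0 0 2.8 0.42 0 -0.8;0 0 0 2.8 0.42 0 -0.8;0 0 0 2.8 0.42 0 -0.8;0 0 0 2.8 0.42 0 -0.8;0 0 0 2.8 0.42 0 -0.8;0 0 0 2.8 0.42 0 -0.8' 40 >/dev/null
python3 -m inch '0 0 0 2.8 0.42 0 -0.8;0 0 0 1.6 0.2 0 -0.8;0 0 -3 0 0 0 -0.8;0 0 -5.3 0 0 0 -0.8;0 0 -5.3 0 0 0 -0.8;0 0 -5.3 0 0 0 -0.8;0 0 -5.3 0 0 0 -0.8;0 0 -5.3 0 0 0 -0.8;0 0 -5.3 0 0 0 -0.8;0 0 -5.3 0 0 0 -0.8' 40 >/dev/null
python3 -m inch '0 0 -5.3 0 0 0 -0.8;0 0 -5.3 0 0 0 -0.8;0 0 -5.3 0 0 0 -0.8;0 0 -5.3 0 0 0 -0.8;0 0 -5.3 0 0 0 -0.8;0 0 -5.3 0 0 0 -0.8;0 0 -5.3 0 0 0 -0.8;0 0 -5.3 0 0 0 -0.8;0 0 -5.3 0 0 0 -0.8;0 0 -5.3 0 0 0 -0.8' 40 >/dev/null
python3 -m inch '0 0 -5.3 0 0 0 -0.8;0 0 -5.3 0 0 0 -0.8;0 0 -5.3 0 0 0 -0.8;0 0 0 0 0 0 -0.8;0 0 0 0 0 0 -0.8' 40 >/dev/null
python3 tgt.py
```

```text
over t 29.12 rot [-0.09 -0.05 -0.8 ] | 0.8 shift after rot [-0.52  1.01 -0.18] before [-0.5   1.02 -0.18] norm 1.15 q6 [-0.23  0.37  1.71 -0.    1.06 -2.11] gap 0.0179 F [ 0.   0.3 -1.9]
home t 29.12 rot [-0.09 -0.05 -0.8 ] | 0.8 shift after rot [-0.52  1.01  8.32] before [-0.51  1.03  8.32] norm 8.4 q6 [-0.23  0.37  1.71 -0.    1.06 -2.11] gap 0.0179 F [ 0.   0.3 -1.9]
```

Correct the residual, drop part way, then measure cover against tray with the same cameras.

```bash
python3 -m inch '-0.09 -0.05 -0.8 -0.5 1.02 0 -0.8;0 0 0 0 0 1.5 -0.8;0 0 0 0 0 1.2 -0.8;0 0 0 0 0 0 -0.8;0 0 0 0 0 0 -0.8' 40 >/dev/null
python3 tgt.py
cat > rel.py <<'E'
from tr import *
s=sense(); p=np.array(s['tool_pos']); t=np.radians(18.35); zc=p[2]-.0065; zp=zc
u=np.array([np.cos(t),np.sin(t)]); v=np.array([-u[1],u[0]])
def loc(W): d=W[:,:2]-[.549,-.0446]; return d@u,d@v
for n in ('side','top'):
    c=snap(n,n+'B'); W=cloud(c).reshape(-1,3); W=W[~np.isnan(W[:,0])]; m=(np.linalg.norm(W[:,:2]-p[:2],axis=1)<.11)&(abs(W[:,2]-zc)<.005); q=W[m]; rect(q,n+' cover')
    X,Y=loc(q); print(' cover X',np.percentile(X,[.5,99.5]).round(4),'Y',np.percentile(Y,[.5,99.5]).round(4))
    m=(abs(W[:,2]-.051)<.005); X,Y=loc(W[m]); k=(abs(X)<.09)&(abs(Y)<.07); print(' tray',k.sum(),'X',np.percentile(X[k],[.5,99.5]).round(4),'Y',np.percentile(Y[k],[.5,99.5]).round(4))
    m0=np.load(n+'9.npz'); W0=cloud(m0).reshape(-1,3); W0=W0[(abs(W0[:,2]-.051)<.005)]; X,Y=loc(W0); k=(abs(X)<.09)&(abs(Y)<.07); rect(W0[k],n+' tray earlier'); print(np.percentile(X[k],[.5,99.5]).round(4),np.percentile(Y[k],[.5,99.5]).round(4))
E
python3 rel.py
```

```text
over t 29.53 rot [-0.01  0.02  0.1 ] | 0.1 shift after rot [ 0.03  0.01 -2.83] before [ 0.03  0.01 -2.83] norm 2.83 q6 [-0.21  0.4   1.73  0.    1.   -2.1 ] gap 0.0179 F [ 0.2  0.1 -0.8]
home t 29.53 rot [-0.01  0.02  0.1 ] | 0.1 shift after rot [0.03 0.01 5.67] before [0.03 0.01 5.67] norm 5.67 q6 [-0.21  0.4   1.73  0.    1.   -2.1 ] gap 0.0179 F [ 0.2  0.1 -0.8]
side cover 903 [551.9 -45.8] [153.5 115.1] 19.5 z 112.5
 cover X [-0.0724  0.0774] Y [-0.0585  0.0536]
 tray 225 X [-0.071   0.0798] Y [-0.061   0.0505]
side tray earlier 359 [554.9 -47.5] [150.8 113.5] 17.8 z 50.2
[-0.0705  0.0796] [-0.0613  0.0512]
top cover 110 [569.  -31.3] [137.   37.7] 72.5 z 113.4
 cover X [-0.0236  0.0736] Y [-0.0521  0.0557]Traceback (most recent call last):
  File "rel.py", line 8, in <module>
    m=(abs(W[:,2]-.051)<.005); X,Y=loc(W[m]); k=(abs(X)<.09)&(abs(Y)<.07); print(' tray',k.sum(),'X',np.percentile(X[k],[.5,99.5]).round(4),'Y',np.percentile(Y[k],[.5,99.5]).round(4))
                                                                                                     ~~~~~~~~~~~~~^^^^^^^^^^^^^^^^
    return _quantile_unchecked(
        a, q, axis, out, overwrite_input, method, keepdims, weights)
    return _ureduce(a,
                    func=_quantile_ureduce_func,
    ...<5 lines>...
                    overwrite_input=overwrite_input,
                    method=method)
    r = func(a, **kwargs)
    result = _quantile(arr,
                       quantiles=q,
    ...<2 lines>...
                       out=out,
                       weights=wgt)
    slices_having_nans = np.isnan(arr[-1, ...])
                                  ~~~^^^^^^^^^
IndexError: index -1 is out of bounds for axis 0 with size 0
```

Both cameras agree that the cover sits about 1.6 mm short in the tray's x and 2.1 mm over in y. I'll correct that and lower it.

```bash
python3 -m inch '0 0 0.1 -0.15 -0.2 0 -0.8;0 0 0 0 0 1.2 -0.8;0 0 0 0 0 1.2 -0.8;0 0 0 0 0 0.8 -0.8;0 0 0 0 0 0.6 -0.8;0 0 0 0 0 0.4 -0.8;0 0 0 0 0 0.3 -0.8;0 0 0 0 0 0 -0.8;0 0 0 0 0 0 -0.8' 40 | grep force; python3 tgt.py | tail -1
python3 -m inch '0 0 0 0 0 0.2 -0.8;0 0 0 0 0 0.2 -0.8;0 0 0 0 0 0.2 -0.8;0 0 0 0 0 0 -0.8' 40 | grep force; python3 tgt.py | tail -1
```

```text
ft_force: [0.2, 0.1, -2.1]
finger_force: 40.0
home t 30.38 rot [-0.09  0.13  0.04] | 0.2 shift after rot [0.25 0.33 1.25] before [0.25 0.33 1.25] norm 1.32 q6 [-0.21  0.47  1.76 -0.    0.91 -2.1 ] gap 0.0176 F [ 0.2  0.1 -2.1]
ft_force: [-0.3, -0.0, -2.2]
finger_force: 40.0
home t 30.72 rot [-0.07  0.1   0.04] | 0.1 shift after rot [0.22 0.31 0.61] before [0.22 0.31 0.61] norm 0.72 q6 [-0.21  0.48  1.77 -0.    0.89 -2.1 ] gap 0.0179 F [-0.3 -0.  -2.2]
```

```bash
python3 -m inch '0 0 0 0.06 0.1 0 -0.8;0 0 0 0 0 0.15 -0.8;0 0 0 0 0 0.15 -0.8;0 0 0 0 0 0 -0.8' 40 | grep force; python3 tgt.py | tail -1
python3 -m inch '0 0 0 0 0 0.1 -0.8;0 0 0 0 0 0.1 -0.8;0 0 0 0 0 0 -0.8' 40 | grep force; python3 tgt.py | tail -1
```

```text
ft_force: [0.2, -0.5, -2.6]
finger_force: 40.0
home t 31.05 rot [-0.07  0.1   0.04] | 0.1 shift after rot [0.17 0.21 0.31] before [0.17 0.21 0.31] norm 0.41 q6 [-0.21  0.48  1.77 -0.    0.89 -2.1 ] gap 0.0172 F [ 0.2 -0.5 -2.6]
ft_force: [0.3, 0.8, -1.2]
finger_force: 40.0
home t 31.3 rot [-0.08  0.13  0.03] | 0.2 shift after rot [0.19 0.23 0.13] before [0.19 0.23 0.13] norm 0.33 q6 [-0.21  0.48  1.77 -0.    0.88 -2.1 ] gap 0.0178 F [ 0.3  0.8 -1.2]
```

```bash
python3 -m inch '0 0 0 0 0 0.07 -0.8;0 0 0 0 0 0.07 -0.8;0 0 0 0 0 0 -0.8' 40 | grep force; python3 -m inch '0 0 0 0 0 0.06 -0.8;0 0 0 0 0 0 -0.8' 40 | grep force;  python3 tgt.py | tail -1
```

```text
ft_force: [-3.4, 0.1, 11.1]
finger_force: 40.0
ft_force: [-4.8, 0.2, 16.1]
finger_force: 40.0
home t 31.72 rot [-0.11  0.16  0.04] | 0.2 shift after rot [0.19 0.24 0.11] before [0.19 0.24 0.11] norm 0.33 q6 [-0.21  0.48  1.77 -0.    0.88 -2.1 ] gap 0.0176 F [-4.8  0.2 16.1]
```

```bash
python3 -m inch '0 0 0 0 0 -0.1 -0.8;0 0 0 0 0 0 -0.4;0 0 0 0 0 0 0.1;0 0 0 0 0 0 0.1;0 0 0 0 0 0 0.1;0 0 0 0 0 -1 0.1;0 0 0 0 0 -2 0.1;0 0 0 0 0 -3 0.1;0 0 0 0 0 -3 0.1;0 0 0 0 0 -3 0.1' | grep -E 'gap|pos'
python3 -m inch '0 0 0 4 0 0 0.1;0 0 0 4 0 0 0.1;0 0 0 4 0 -1 0.1;0 0 0 4 0 -1 0.1;0 0 0 4 0 0 0.1;0 0 0 0 0 0 0.1;0 0 0 0 0 0 0.1;0 0 0 0 0 0 0.1' | grep -E 'pos'
python3 - <<'E'
from tr import *
t=np.radians(18.35); u=np.array([np.cos(t),np.sin(t)]); v=np.array([-u[1],u[0]])
for n in ('side','top'):
    c=snap(n,n+'C'); W=cloud(c).reshape(-1,3); W=W[~np.isnan(W[:,0])]; d=W[:,:2]-[.549,-.0446]; X,Y=d@u,d@v
    m=(abs(X)<.09)&(abs(Y)<.075)&(abs(W[:,2]-.057)<.008); q=W[m]; rect(q,n)
    m&=(abs(X)<.06)&(abs(Y)<.048); m&=(abs(Y)>.015); A=np.c_[X[m],Y[m],np.ones(m.sum())]; f=np.linalg.lstsq(A,W[m][:,2],rcond=None)[0]; print(m.sum(),'slopes',f.round(4),'resid',(W[m][:,2]-A@f).std().round(5))
    k=(abs(X-.0715)<.012)&(abs(Y-.022)<.02)&(W[:,2]>.062)&(W[:,2]<.075); print('key',k.sum(),X[k].mean(),Y[k].mean())
    im=c['image']
E
python3 cup.py | tail -2
```

```text
tool_pos: [0.5508, -0.046, 0.185]
finger_gap: 0.0483
tool_pos: [0.3623, -0.1102, 0.2037]
side 1245 [554.9 -46.8] [153.1 115.1] 19.2 z 56.6
598 slopes [-0.0025  0.0004  0.0567] resid 0.00213
key 14 0.07642676754372583 0.016672428173291984
top 1607 [548.9 -44.4] [150.3 110.4] 18.7 z 57.4
903 slopes [-0.0006 -0.0032  0.0574] resid 0.00212
key 16 0.07085516259239656 0.021376725979482723
top9 454 [34.8 30.7] [0.5994 0.2918 0.0791] med 0.0005 h max [0.0452 0.048 ] mean [0.601  0.2918 0.0976]
side9 269 [34.9 30.2] [0.6092 0.2899 0.0823] med 0.0008 h max [0.0484 0.0494] mean [0.61   0.2788 0.0991]
```

The plate is level at about 58 mm and centred on the tray, with the label holder standing in the notch, and the cup's fit matches the start. Handing in.

```bash
python3 -c "
from station import arm,sense
print(sense()['clock']); print(arm.job_done())"
```

```text
33.4167
the job is handed in; nothing more can be done
None
```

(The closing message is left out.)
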